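# Snap the red spice tube into the rotating clip rack

### The job

The rotating spice rack has been left turned away: turn it (the post on its rim is there to be pushed) until the white mark on the rim lines up with the white pointer on the fixed base. Then take the red spice tube, stopper end uppermost, lower it down the slope in front of the empty middle clips until you feel its foot touch the ledge, and only then snap it sideways into the clips, fully home, foot still by the ledge, and let go. It is glass, so press gently, and leave the green tube, the measuring cup, the mortar and the tub where they are.

Things in the scene. Friction and masses are not known exactly. Their poses are not given: they have to be found in the camera images.
- carousel (a joint): Angle of the round oak turntable (300 mm across, 18 mm thick, top face 30 mm above the counter) about its vertical axis on the fixed steel base, rad, positive anticlockwise seen from above. 0 = white rim mark at the white pointer. It starts between 0.7 and 1.35: turn it clockwise. Dry friction (0.35 N m) holds it where it is left.
- base: Fixed steel base of the turntable; origin on the turntable axis at counter level. Its -x axis points to the white pointer, a low tab (10 mm high) that sticks out to 178 mm from the axis on the robot's side. Its yaw varies a little.
- post_top (a point): Centre of the top of the upright steel post for turning: 16 mm diameter, 40 mm tall (its foot is the turntable's top face, its top 70 mm above the counter), 138 mm from the turntable axis, 30 degrees clockwise (seen from above) of the white rim mark.
- rack: Sloping oak rack fixed on the turntable; a 156 x 196 mm board with a row of three clip places 76 mm apart; yellow and brown tubes fill the outer two (fixed). Origin in the middle of the board's face, x = up the slope, z = out of the board, 35 degrees from vertical, leaning towards the side it faces, y = along the row.
- clip_seat (a point): Where a tube's centre lies when fully home in the empty middle place: 24 mm out of the board, axes as the rack's. At x = -38 and +38 mm a 14 mm wide pair of spring jaws holds the tube on a springy rubber back pad (10 mm high, 4 N per mm each); between them (x -31 to 31 mm) fingers have free space down to the board. The neighbouring tubes' nearest sides are 61 mm away along y.
- lips (a point): Midway between the lips of the spring jaws, 6.5 mm above clip_seat along the rack's z; same axes. The lips are 22 mm apart at rest; a tube first touches them with its centre 9 mm above this point. Passing them takes about 10 to 18 N straight in (-z); then the force falls away, until the tube is home on the two rubber pads and it climbs by 5 to 8 N per mm.
- ledge: Oak ledge along the lower edge of the rack, 8 mm thick. Origin at the top edge of the ledge below the middle place, 34 mm out of the board (10 mm more than clip_seat), on its upper face, 70 mm down the slope from clip_seat; same axes. It runs along the whole row; a tube's foot stands on it, and it can be felt with the foot before the tube enters the jaws.
- red_tube_center (a point): Centre of the loose glass tube with red spice, lying on the counter, 15 mm above it. 140 mm long along its x axis; glass 28 mm diameter; a black square foot (30 x 30 mm, 12 mm long) at its -x end and a pale wooden square stopper (30 x 30 mm, 20 mm long) at its +x end, so it does not roll. About 90 g. The stopper end lies away from the robot.
- red_tube_stopper (a point): Middle of the red tube's stopper end face, 70 mm from its centre along its x axis.
- green_tube_center (a point): Centre of a like tube with green spice lying on the counter; to be left alone. The two tubes may swap places.
- cup: Glass measuring cup with a handle, 90 mm across, 100 mm high; origin under its centre. Leave alone.
- mortar: Grey stoneware mortar, 120 mm across, 75 mm high; origin under its centre. Leave alone.
- tub: White closed plastic tub with a blue lid, 108 x 148 mm, 65 mm high; origin under its centre. Leave alone.
Mind the look-alikes: they are no part of the job. What is meant by the part that bears red_tube_center is not blue, and is the smaller of those in its own colour.

How it is judged:
On the way, in this order (a step that is already met when the one before it is completed fails the run):
1. the turntable is turned until its mark is at the pointer (within 0.10 rad) (value of joint carousel between -0.1 and 0.1 rad), for 0.3 s.
2. the foot of the red tube is set on the ledge (felt with more than 1 N) (contact force between red_tube and ledge above 1 N), for 0.05 s.
3. the red tube is snapped fully home in the middle clips (x of red_tube_center in the frame of clip_seat between -0.003 and 0.003 m and y of red_tube_center in the frame of clip_seat between -0.003 and 0.003 m and z of red_tube_center in the frame of clip_seat between -0.003 and 0.002 m and angle between the x axis of red_tube_center and the x axis of clip_seat, either way round below 0.06 rad and x of red_tube_stopper in the frame of clip_seat above 0.05 m), for 0.2 s.
At the end, for the whole second after the job is handed in: The rim mark is within 0.10 rad of the pointer, turntable still; the red tube is in the middle clips: centre within 3 mm of the seat along the slope (foot at the ledge) and across, within 2 mm of fully home in depth, axis within 0.06 rad of the slope line, stopper end up, released (all of step 1 and all of step 3 and velocity of joint carousel between -0.02 and 0.02 rad/s); the robot touches nothing.
It fails at once if the glass tube is pressed against the rack with more than 50 N (contact force between red_tube and rack above 50 N).
It fails at once if the green tube is moved by more than 15 mm (distance of green_tube_center from where it was at the start of the episode above 0.015 m).
It fails at once if the measuring cup is moved by more than 15 mm (distance of cup from where it was at the start of the episode above 0.015 m).
It fails at once if the mortar is moved by more than 15 mm (distance of mortar from where it was at the start of the episode above 0.015 m).
It fails at once if the tub is moved by more than 15 mm (distance of tub from where it was at the start of the episode above 0.015 m).
It also fails if it takes over 64 s, if anything falls off the work surface, if the arm or the gripper's body presses on something with over 40 N, if the wrist force passes 120 N, or if a joint passes its speed limit or range.

### The arm

A 7-joint arm with a two-finger parallel gripper is mounted at the origin on the work surface. World frame = base frame: x ahead of the robot, y to its left, z up, the work surface at z = 0. Lengths are in m, angles in rad, forces in N, time in s.
With the tool pointing down it reaches from about 0.4 to 0.9 m from the base axis. Payload 5.6 kg.
Tool frame: the origin (TCP) lies at the centre of the arm's flange, where the gripper is bolted on; the fingertips stand 190 mm ahead of it and the grasp point (between the pads) lies 171 mm ahead of it (arm.tips_ahead is the distance from the TCP to the fingertips, in m); y points along the fingers, x is the direction in which the jaws open and shut, and the axes are right-handed (so a half turn about y gives the same grasp; the last joint's range is limited). The gripper opens to 92 mm and grips with 3 to 60 N. Pads are 20 mm wide; open, the fingers measure 128 mm over their backs; the gripper's body (75 mm by 189 mm) begins 69 mm behind the grasp point.
Start: joints at [1.137, 0.468, -0.012, 1.603, 0.006, 1.071, -0.056], TCP at [0.248, -0.601, 0.405] pointing down, gripper open.
Joint ranges: [-2.53, 2.53], [-0.31, 2.02], [-1.57, 1.55], [0.28, 2.44], [-1.29, 4.43], [0.15, 1.84], [-2.92, 2.92]. Speed limits (rad/s): [2.57, 2.57, 3.14, 3.14, 3.14, 3.14, 3.14].

### API

Orientations are given as a unit quaternion [w, x, y, z].
In Python, from station import arm gives the robot as it stands.
- The arm moves only by the tool servo_tool, never from a script. Its argument "commands" is a list of rows, each an object with "claw": the opening, from 0 (shut) to 1 (fully open); "linear": the shift along the tool's x, y, z in cm, a list of three; "rot": the turn, a rotation vector about the tool's x, y, z in rad, a list of three. In form: [{"claw": claw, "linear": [x, y, z], "rot": [rx, ry, rz]}, ...]. A call has 1 to 5 rows; each row shifts and turns the commanded pose from where the row before left it, along the tool's axes as they then stand; what a row does not reach is not made up. A row lasts 1/12 s, in which the tool goes at most 41.7 mm and 7.16 degrees, less where a joint would pass 70% of its speed; a pose out of reach is approached as far as the arm can. A call with a gripper value outside its range is refused whole. The fingers move at their own pace and stop on an object; "force" is the grip in N (left out, the last holds). Time passes only in rows, so rows that do not move let the fingers close. It gives the time, the measured TCP pose, the force and the opening at its end, in the units of the state.
- arm.get_obs(): the state, without advancing time (a new reading comes with each control period).
- arm.get_image(name): name is "scene" or "top" or "wrist"; returns the picture (480x640x3 uint8, blue, green, red); there is no depth.
- arm.camera_info(name): a dict with "fov_y" (degrees; the focal length in pixels is half the picture's height over the tangent of half this angle, whatever the lens; pixels are square), "cx", "cy" (the principal point, pixels), "T" (4x4, takes a point from camera to world coordinates). Camera axes: x right, y up, looking along -z (the intrinsics and any distortion apply to the point x, -y, -z); pixel columns grow to the right and rows downward; lengths in m; the calibration is good to about 2 mm. A picture is of the moment at which its call begins: read the wrist's pose just before it. camera_info takes no time and is no camera call; for the wrist camera it gives the pose at the moment of the call.
- arm.close_job(): hands the job in, once; it reports no verdict.
The state is a dict: "t": time; "joint_pos": joint angles; "joint_vel": joint speeds; "joint_efforts": joint torques, N m; "tool_pos": TCP position; "tcp_rot": TCP orientation; "ft_force": force on the tool from outside, world axes, zero at the start; "moment": the same for the moment, N m; "opening": finger opening in m.
Only numpy, scipy, OpenCV 4.12 (cv2) and the standard library are available. Lean on these libraries where they do the work, as an engineer would, in place of code of your own. Each camera call takes 0.05 s, during which the arm holds its last target.

## Working session

There is one attempt and no reset: what is moved stays moved. The work goes in short steps, Python scripts to look and compute and a tool call to move; the robot and the scene stay as the last step left them, time stands still between calls to the robot, and variables do not carry over. Pictures are saved under pics/ and viewed, and the job is handed in when it is done.

Besides the shell and the picture viewer there is one more tool, called after "Emit:" by a JSON object that holds its "name" and its "arguments", one argument or row to a line. servo_tool: Moves the arm, as the interface text tells. Its arguments: {"type":"object","properties":{"commands":{"type":"array"},"force":{"type":"number"}},"required":["commands"]}

```bash
ls; mkdir -p pics
python3 - <<'E'
from station import arm
import cv2
o=arm.get_obs();print(o)
for n in ["scene","top","wrist"]:
    im=arm.get_image(n);cv2.imwrite(f"pics/{n}0.png",im)
    c=arm.camera_info(n);print(n,c)
print(arm.tips_ahead, [a for a in dir(arm) if a[0]!='_'])
E
```

```text
pics
{'t': 0.0, 'joint_pos': array([ 1.13698642,  0.46837819, -0.01156628,  1.60361318,  0.00599088,
        1.07136194, -0.05627643]), 'joint_vel': array([ 0.0009007 , -0.00033342, -0.00175214, -0.00054587, -0.00122787,
        0.00117259,  0.00075679]), 'joint_efforts': array([ 2.27093260e-04, -5.20573318e+01, -1.20314240e-02, -2.43754756e+01,
       -5.66203601e-02,  1.71576336e-02,  1.51698860e-04]), 'tool_pos': array([ 0.2474575, -0.6007928,  0.4037437]), 'tcp_rot': array([ 0.58785155, -0.58725047,  0.39395658, -0.39289395]), 'ft_force': array([-0.99726999,  0.0708833 , -0.88437815]), 'moment': array([-0.00992334, -0.0172901 ,  0.05818956]), 'opening': 0.09169618873569936}
scene {'fov_y': 48.571507003654304, 'cx': 323.0368298041473, 'cy': 240.61465907639845, 'T': array([[-0.70291631, -0.49211941,  0.51354371,  1.20312504],
       [ 0.71126712, -0.48915685,  0.5048016 ,  0.64014157],
       [ 0.00278075,  0.72010003,  0.69386469,  0.98918867],
       [ 0.        ,  0.        ,  0.        ,  1.        ]])}
top {'fov_y': 50.54881018093812, 'cx': 318.8851688162607, 'cy': 231.8295451499649, 'T': array([[-0.00812789,  0.99337269, -0.1146501 ,  0.33920922],
       [-0.99995131, -0.00743262,  0.00649042,  0.00688164],
       [ 0.00559526,  0.11469727,  0.99338473,  1.55771435],
       [ 0.        ,  0.        ,  0.        ,  1.        ]])}
wrist {'fov_y': 61.135647308621614, 'cx': 320.4943410715053, 'cy': 242.08838518655844, 'T': array([[ 3.79857197e-01,  8.88585985e-01,  2.57144818e-01,
         3.19501673e-01],
       [-9.25044800e-01,  3.65123652e-01,  1.04770398e-01,
        -5.71162851e-01],
       [-7.92147672e-04, -2.77668266e-01,  9.60676692e-01,
         3.83775920e-01],
       [ 0.00000000e+00,  0.00000000e+00,  0.00000000e+00,
         1.00000000e+00]])}
0.1901 ['IKError', 'camera_info', 'close_job', 'get_image', 'get_obs', 'tips_ahead']
```

View pics/scene0.png

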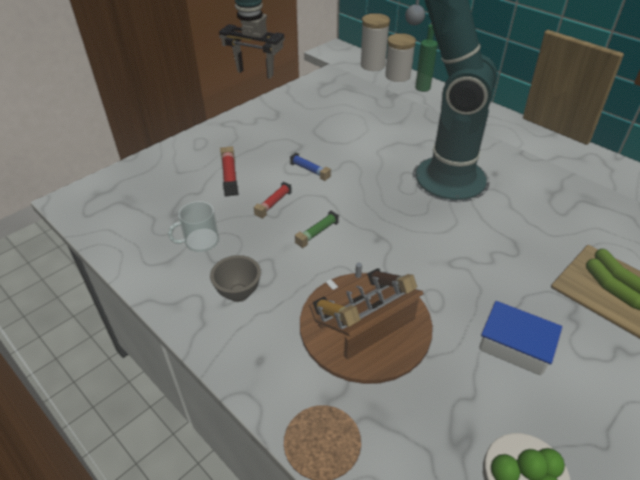

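View pics/top0.png

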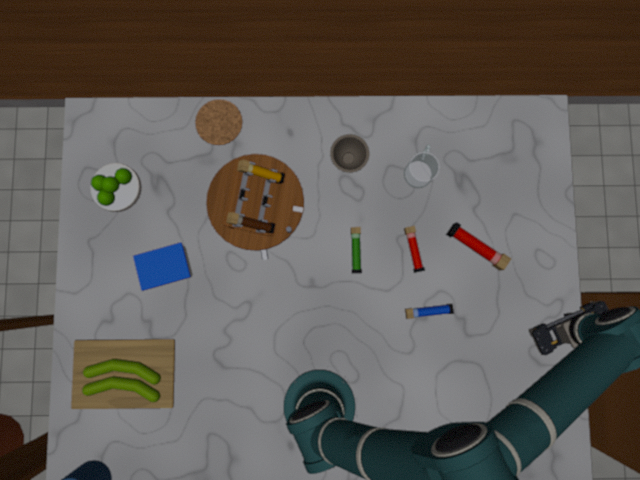

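View pics/wrist0.png

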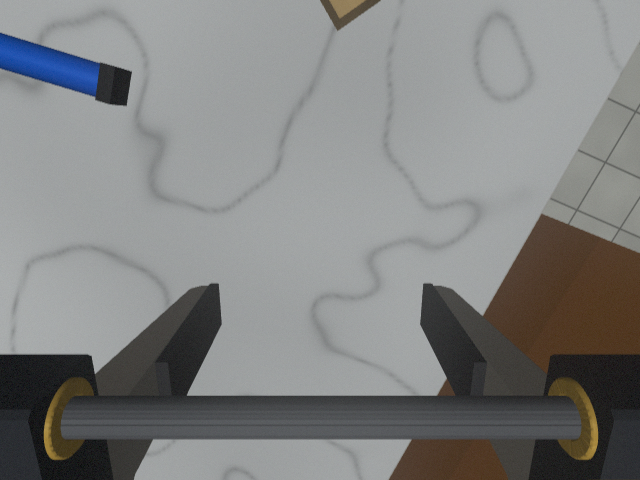

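```bash
cat > h.py <<'E'
import numpy as np, cv2
from scipy.spatial.transform import Rotation as R
def K(c): 
    f=240/np.tan(np.radians(c['fov_y']/2)); return f
def ray(c,u,v):
    f=K(c); d=np.array([(u-c['cx'])/f,-(v-c['cy'])/f,-1.]); T=c['T']
    return T[:3,3],T[:3,:3]@d
def onz(c,u,v,z):
    o,d=ray(c,u,v); return o+d*(z-o[2])/d[2]
def proj(c,p):
    f=K(c);T=c['T'];q=(np.asarray(p)-T[:3,3])@T[:3,:3]
    return np.array([c['cx']+f*q[...,0]/-q[...,2], c['cy']-f*q[...,1]/-q[...,2]]).T
def tri(c1,p1,c2,p2):
    o1,d1=ray(c1,*p1);o2,d2=ray(c2,*p2);d1/=np.linalg.norm(d1);d2/=np.linalg.norm(d2)
    A=np.stack([d1,-d2],1);s=np.linalg.lstsq(A,o2-o1,rcond=None)[0]
    a=o1+s[0]*d1;b=o2+s[1]*d2;return (a+b)/2,np.linalg.norm(a-b)
def Rt(o): q=o['tcp_rot'];return R.from_quat([q[1],q[2],q[3],q[0]]).as_matrix()
def crop(im,u0,v0,u1,v1,s,fn):
    cv2.imwrite(fn,cv2.resize(im[v0:v1,u0:u1],None,fx=s,fy=s,interpolation=cv2.INTER_CUBIC))
E
python3 - <<'E'
import cv2; from h import *
t=cv2.imread('pics/top0.png');s=cv2.imread('pics/scene0.png')
crop(t,195,140,325,270,6 and 4.6,'pics/t1.png')
crop(t,340,210,520,290,4.4,'pics/t2.png')
crop(s,290,250,450,390,4.2,'pics/s1.png')
crop(s,210,140,350,260,5,'pics/s2.png')
E
```

```text
(no output)
```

View pics/t1.png

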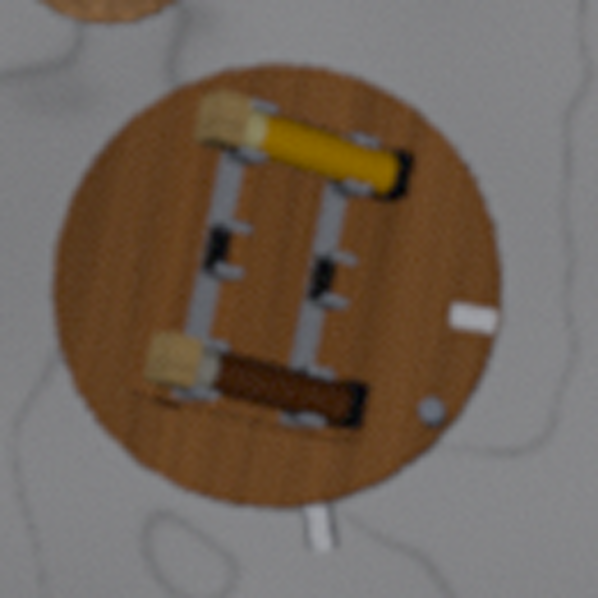

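View pics/t2.png

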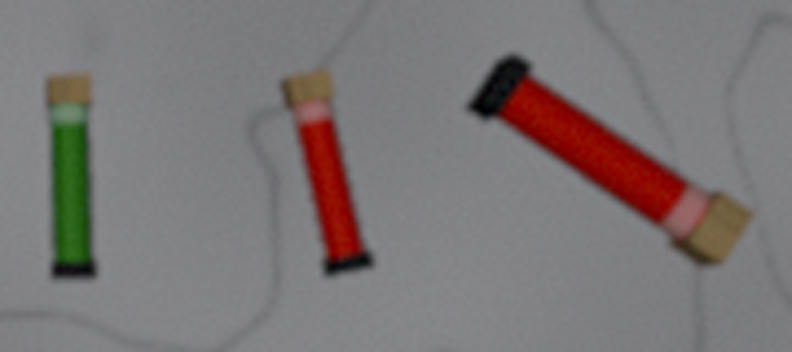

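View pics/s1.png

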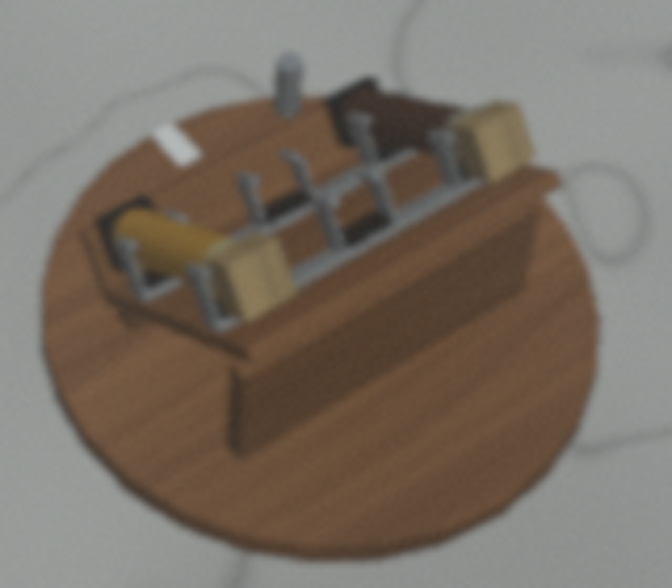

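View pics/s2.png

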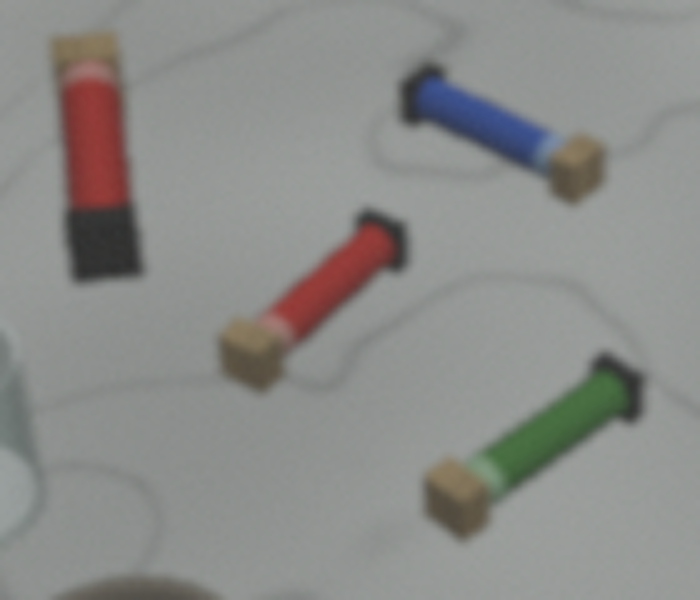

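Run:
```python
from station import arm; import cv2; from h import *
from scipy.optimize import least_squares
ct=arm.camera_info('top');cs=arm.camera_info('scene')
T=lambda u,v:(195+u/4.6,140+v/4.6); T2=lambda u,v:(340+u/4.4,210+v/4.4)
S=lambda u,v:(290+u/4.2,250+v/4.2); S2=lambda u,v:(210+u/5,140+v/5)
# disc fit by brown segmentation in top
for n,c,box in [('top',ct,(195,140,315,260)),('scene',cs,(290,255,445,385))]:
    im=cv2.imread(f'pics/{n}0.png');hsv=cv2.cvtColor(im,cv2.COLOR_BGR2HSV)
    m=((hsv[...,1]>70)).astype(np.uint8);mm=np.zeros_like(m);mm[box[1]:box[3],box[0]:box[2]]=m[box[1]:box[3],box[0]:box[2]]
    cs_,_=cv2.findContours(mm,cv2.RETR_EXTERNAL,cv2.CHAIN_APPROX_NONE)
    k=max(cs_,key=cv2.contourArea)[:,0,:].astype(float)
    def sim(p):
        a=np.linspace(0,2*np.pi,720)
        P=np.vstack([np.c_[p[0]+.15*np.cos(a),p[1]+.15*np.sin(a),0*a+z] for z in (.012,.03)])
        h=cv2.convexHull(proj(c,P).astype(np.float32));return h
    hull=k
    def res(p):
        h=sim(p); d=np.array([cv2.pointPolygonTest(h,tuple(map(float,q)),True) for q in hull]); return np.clip(d,-3,3)
    r=least_squares(res,onz(c,*( (255,200) if n=='top' else (366,325)),.03)[:2],loss='soft_l1',f_scale=.5,diff_step=1e-3)
    print(n,'axis',r.x,'medres px',np.median(r.fun),np.abs(r.fun).mean())
ax=None
pt,e=tri(ct,T(432,410),cs,S(290,57));print('post tri',pt,e,'top z.07',onz(ct,*T(432,410),.07),'scene',onz(cs,*S(290,57),.07))
print('mark',onz(ct,*T(474,317),.03),onz(cs,*S(177,144),.03))
print('pointer', onz(ct,*T(322,552),.01),onz(ct,*T(319,527),.01))
for nm,p in [('stop corners',[(283,82),(325,72),(333,98),(291,105)]),('green',[(47,78),(92,76),(92,102),(50,104)])]:
    for q in p: print(nm,onz(ct,*T2(*q),.03))
print('foot',[onz(ct,*T2(*q),.03) for q in [(323,262),(370,254)]])
print('stopper top scene',[onz(cs,*S2(*q),.03) for q in [(219,340),(245,317),(286,330),(258,352)]])
```

```text
top axis [0.61228612 0.19119728] medres px 1.330795111856203 1.4261354527518175
scene axis [0.61781316 0.19879893] medres px 3.0 2.5011984830843668
post tri [0.5188459  0.08647413 0.06960458] 0.002580487361472689 top z.07 [0.51957969 0.085426   0.07      ] scene [0.51839325 0.08776505 0.07      ]
mark [0.58614308 0.05970063 0.03      ] [0.58505291 0.06373909 0.03      ]
pointer [0.43275172 0.16148452 0.01      ] [0.44933481 0.16353748 0.01      ]
stop corners [ 0.52333209 -0.26208497  0.03      ]
stop corners [ 0.53005784 -0.29124848  0.03      ]
stop corners [ 0.51198387 -0.2962269   0.03      ]
stop corners [ 0.50735419 -0.26715665  0.03      ]
green [ 0.52731697 -0.09952433  0.03      ]
green [ 0.52847405 -0.13054509  0.03      ]
green [ 0.51045779 -0.1302277   0.03      ]
green [ 0.50929068 -0.10131207  0.03      ]
foot [array([ 0.39939858, -0.2860159 ,  0.03      ]), array([ 0.40459599, -0.31830288,  0.03      ])]
stopper top scene [array([ 0.53586798, -0.28556788,  0.03      ]), array([ 0.51280637, -0.29050421,  0.03      ]), array([ 0.50402116, -0.26571285,  0.03      ]), array([ 0.52727055, -0.2624661 ,  0.03      ])]
```

Run:
```python
from station import arm; import cv2; from h import *
from scipy.optimize import least_squares
for n,box,g in [('top',(195,140,315,260),(.612,.191)),('scene',(290,255,445,385),(.614,.195))]:
    c=arm.camera_info(n)
    im=cv2.imread(f'pics/{n}0.png');gray=cv2.GaussianBlur(im[...,0],(0,0),.8).astype(np.float32)
    # radial edge search along rim at z=.03 and .012 outer hull
    a=np.radians(np.arange(0,360,4))
    def rim(p,r,z): return proj(c,np.c_[p[0]+r*np.cos(a),p[1]+r*np.sin(a),0*a+z])
    pts=[];zz=.03 if n=='top' else .012
    rs=np.arange(.13,.175,.0005)
    E=np.stack([cv2.remap(gray,*(rim(g,r,zz).astype(np.float32).T.reshape(2,-1,1)),cv2.INTER_LINEAR)[:,0] for r in rs],1)
    gr=np.gradient(E,axis=1);i=gr.argmax(1);ok=gr.max(1)>np.median(gr.max(1))*.6
    X=np.c_[g[0]+rs[i]*np.cos(a),g[1]+rs[i]*np.sin(a)]
    f=lambda p:np.hypot(X[ok,0]-p[0],X[ok,1]-p[1])-p[2]
    r=least_squares(f,[*g,.15],loss='soft_l1',f_scale=.001);print(n,r.x,ok.sum(),np.abs(r.fun).mean())
    print(np.round(1000*f(r.x)).astype(int))
```

```text
top [0.61059224 0.19086575 0.14817796] 88 0.0007570306830448859
[ 0  1 -1  1  1  0  0  0  1  0  1  0  1  0  0  1  0  1  1 -1 -1  1 -1  0
  0  0  0  0  0 -1  2  0  1 -1 -1  0  0 -1 -1 -1  0  0  0  1 -1 -1 -1  1
 -1  3  0  0  1  1  0  1  0  0  1  0  2  2  0 -1  0  1 -1 -3 -2  3 -2 -2
  0 -2 -1  0  0  0  0  0  0  0  0 -1 -1  0  0  0]
scene [0.60537159 0.18821655 0.15287246] 78 0.0024216174558696754
[  1   1   0   1   1   1   1   2   1   2   2   2   2   0   2   2   1   0
   0  -1   1  -1  -1   0   0  -1  -1  -1  -2  -2  -3  -3  -3  -1   0  -1
  -1   0  -1   0   0   1   1  11   9   5   6   4   4   3   3 -28 -28   0
   1   2   0   1   1  -1  -1  -2  -1  -3  -2  -3  -4  -3  -2  -2  -2  -2
  -2  -2   0   1  -1   0]
```

```bash
cat >> h.py <<'E'
def tgt(yaw,tilt=0.):
    # heading yaw; y tool = finger dir; tilt: fingers tip forward (towards heading) by tilt
    h=np.array([np.cos(yaw),np.sin(yaw),0]);up=np.array([0,0,1.])
    y=np.sin(tilt)*h-np.cos(tilt)*up; z=np.cos(tilt)*h+np.sin(tilt)*up
    return np.stack([np.cross(y,z),y,z],1)
def plan(o,pos,M=None):
    Rc=Rt(o);d=Rc.T@(np.asarray(pos)-o['tool_pos'])*100
    print('lin cm (cur tool axes)',np.round(d,2),'rows',np.linalg.norm(d)/4.1)
    if M is not None:
        r=R.from_matrix(Rc.T@M).as_rotvec();print('rot',np.round(r,3),'rows',np.linalg.norm(r)/.12)
        print('lin in target axes',np.round(M.T@(np.asarray(pos)-o['tool_pos'])*100,2))
E
python3 - <<'E'
from station import arm; from h import *
o=arm.get_obs();print(np.round(Rt(o),3))
plan(o,[.465,-.285,.405],tgt(np.radians(9.4)))
E
```

```text
[[ 0.381 -0.001  0.925]
 [-0.925  0.001  0.381]
 [-0.001 -1.    -0.   ]]
lin cm (cur tool axes) [-20.92  -0.08  32.14] rows 9.353397655645727
rot [ 0.     0.227 -0.001] rows 1.8890787268403124
lin in target axes [-27.61  -0.11  26.62]
```

Emit:
{"name": "servo_tool", "arguments": {
  "commands": [
    {"claw": 1, "linear": [0, 0, 0], "rot": [0, 0.114, 0]},
    {"claw": 1, "linear": [0, 0, 0], "rot": [0, 0.114, 0]},
    {"claw": 1, "linear": [-2.76, 0, 2.66], "rot": [0, 0, 0]},
    {"claw": 1, "linear": [-2.76, 0, 2.66], "rot": [0, 0, 0]},
    {"claw": 1, "linear": [-2.76, 0, 2.66], "rot": [0, 0, 0]}
  ]
}}

```text
t: 0.57
tool_pos: [0.313, -0.5054, 0.4041]
tcp_rot: [0.539, -0.539, 0.458, -0.458]
ft_force: [0.6, -0.3, -0.3]
opening: 0.0918
```

Emit:
{"name": "servo_tool", "arguments": {
  "commands": [
    {"claw": 1, "linear": [-2.76, 0, 2.66], "rot": [0, 0, 0]},
    {"claw": 1, "linear": [-2.76, 0, 2.66], "rot": [0, 0, 0]},
    {"claw": 1, "linear": [-2.76, 0, 2.66], "rot": [0, 0, 0]},
    {"claw": 1, "linear": [-2.76, 0, 2.66], "rot": [0, 0, 0]},
    {"claw": 1, "linear": [-2.76, 0, 2.66], "rot": [0, 0, 0]}
  ]
}}

```text
t: 0.98
tool_pos: [0.4224, -0.3469, 0.4046]
tcp_rot: [-0.539, 0.539, -0.458, 0.458]
ft_force: [0.6, 0.2, -0.1]
opening: 0.092
```

Emit:
{"name": "servo_tool", "arguments": {
  "commands": [
    {"claw": 1, "linear": [-2.76, 0, 2.66], "rot": [0, 0, 0]},
    {"claw": 1, "linear": [-2.76, 0, 2.66], "rot": [0, 0, 0]},
    {"claw": 1, "linear": [0, 0, 0], "rot": [0, 0, 0]},
    {"claw": 1, "linear": [0, 0, 0], "rot": [0, 0, 0]}
  ]
}}

```text
t: 1.32
tool_pos: [0.4666, -0.2833, 0.4045]
tcp_rot: [0.54, -0.54, 0.456, -0.456]
ft_force: [-0.0, -1.1, 0.8]
opening: 0.0916
```

Run:
```python
from station import arm; import cv2,pickle; from h import *
o=arm.get_obs();c=arm.camera_info('wrist');im=arm.get_image('wrist')
pickle.dump((o,c),open('w1.pkl','wb'));cv2.imwrite('pics/w1.png',im);print(o['tool_pos'],o['t'],np.round(Rt(o),3))
```

```text
[ 0.46659742 -0.28327116  0.40450696] 1.3167 [[ 0.167 -0.     0.986]
 [-0.986  0.001  0.167]
 [-0.001 -1.     0.   ]]
```

View pics/w1.png

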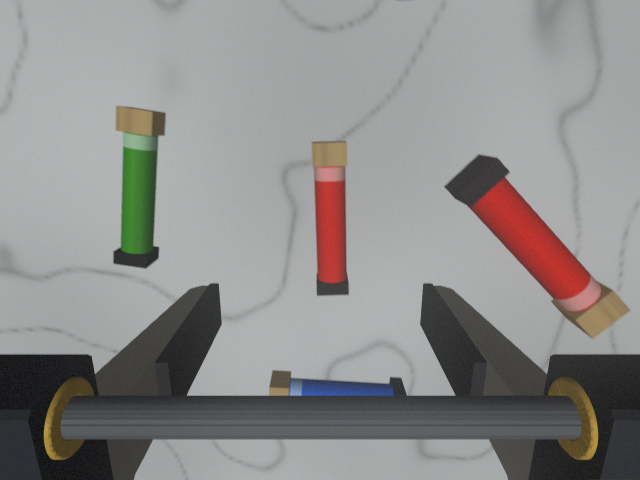

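Run:
```python
import cv2,pickle; from h import *
o,c=pickle.load(open('w1.pkl','rb'));im=cv2.imread('pics/w1.png')
crop(im,290,125,370,305,3.3,'pics/w1c.png')
a=onz(c,329.5,141,.03);b=onz(c,332.5,294,.03);print(a,b,np.linalg.norm(a-b))
s=[onz(c,u,141,.03) for u in(312,346)];print(s)
l,r=onz(c,316,200,.015),onz(c,345,200,.015);print(l,r)
```

```text
[ 0.53165948 -0.28002009  0.03      ] [ 0.3941955  -0.30693094  0.03      ] 0.14007333048271578
[array([ 0.52919612, -0.26540654,  0.03      ]), array([ 0.53398202, -0.29379832,  0.03      ])]
[ 0.47725308 -0.27726645  0.015     ] [ 0.48168204 -0.30353547  0.015     ]
```

View pics/w1c.png

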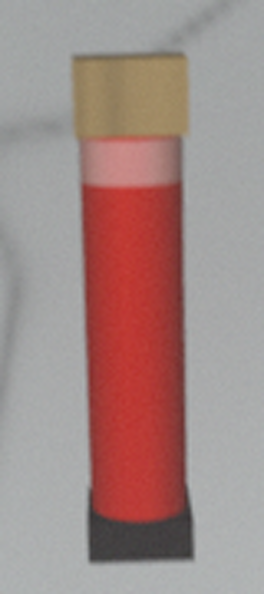

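Run:
```python
from station import arm; from h import *
o=arm.get_obs()
plan(o,[.51,.11,.405],tgt(np.radians(9.4)))
```

```text
lin cm (cur tool axes) [-38.26  -0.06  10.86] rows 9.700239492119406
rot [0.001 0.    0.   ] rows 0.006069352460213557
lin in target axes [-38.26  -0.05  10.85]
```

Emit:
{"name": "servo_tool", "arguments": {
  "commands": [
    {"claw": 1, "linear": [-3.83, 0, 1.08], "rot": [0, 0, 0]},
    {"claw": 1, "linear": [-3.83, 0, 1.08], "rot": [0, 0, 0]},
    {"claw": 1, "linear": [-3.83, 0, 1.08], "rot": [0, 0, 0]},
    {"claw": 1, "linear": [-3.83, 0, 1.08], "rot": [0, 0, 0]},
    {"claw": 1, "linear": [-3.83, 0, 1.08], "rot": [0, 0, 0]}
  ]
}}

```text
t: 1.78
tool_pos: [0.487, -0.0883, 0.4047]
tcp_rot: [-0.538, 0.538, -0.459, 0.459]
ft_force: [1.2, -0.1, -0.3]
opening: 0.0918
```

Emit:
{"name": "servo_tool", "arguments": {
  "commands": [
    {"claw": 1, "linear": [-3.83, 0, 1.08], "rot": [0, 0, 0]},
    {"claw": 1, "linear": [-3.83, 0, 1.08], "rot": [0, 0, 0]},
    {"claw": 1, "linear": [-3.83, 0, 1.08], "rot": [0, 0, 0]},
    {"claw": 1, "linear": [-3.83, 0, 1.08], "rot": [0, 0, 0]},
    {"claw": 1, "linear": [-3.83, 0, 1.08], "rot": [0, 0, 0]}
  ]
}}

```text
t: 2.2
tool_pos: [0.5102, 0.1094, 0.4047]
tcp_rot: [-0.538, 0.538, -0.459, 0.459]
ft_force: [2.1, -0.7, -0.0]
opening: 0.0921
```

Emit:
{"name": "servo_tool", "arguments": {
  "commands": [
    {"claw": 0.5, "linear": [0, 0, 0], "rot": [0, 0, 0]},
    {"claw": 0.5, "linear": [0, 0, 0], "rot": [0, 0, 0]}
  ]
}}

```text
t: 2.37
tool_pos: [0.5101, 0.1103, 0.4044]
tcp_rot: [-0.539, 0.54, -0.457, 0.457]
ft_force: [0.0, -0.2, 0.1]
opening: 0.0805
```

Run:
```python
from station import arm; import cv2,pickle; from h import *
o=arm.get_obs();c=arm.camera_info('wrist');im=arm.get_image('wrist')
pickle.dump((o,c),open('w2.pkl','wb'));cv2.imwrite('pics/w2.png',im);print(o['tool_pos'],o['t'],np.round(Rt(o),3))
```

```text
[0.51006438 0.1102745  0.40439946] 2.3667 [[ 0.164 -0.     0.986]
 [-0.986 -0.     0.164]
 [ 0.    -1.    -0.   ]]
```

View pics/w2.png

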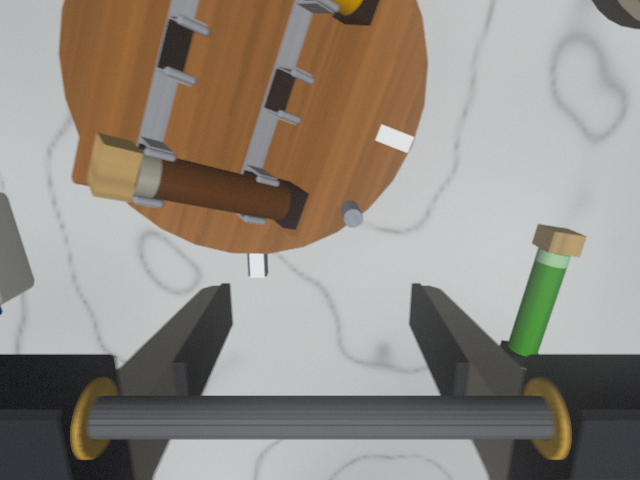

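Run:
```python
import cv2,pickle; from h import *
from scipy.optimize import least_squares
o,c=pickle.load(open('w2.pkl','rb'));im=cv2.imread('pics/w2.png')
crop(im,235,190,375,285,5,'pics/w2c.png')
g=(.610,.191);a=np.radians(np.arange(120,330,2));gray=cv2.GaussianBlur(im[...,0],(0,0),1).astype(np.float32)
rs=np.arange(.14,.162,.0003)
pr=lambda r:proj(c,np.c_[g[0]+r*np.cos(a),g[1]+r*np.sin(a),0*a+.03])
E=np.stack([cv2.remap(gray,*(pr(r).astype(np.float32).T.reshape(2,-1,1)),cv2.INTER_LINEAR)[:,0] for r in rs],1)
P=pr(.15);inn=(P[:,0]>5)&(P[:,0]<635)&(P[:,1]>5)
gr=np.gradient(E,axis=1);i=gr.argmax(1);ok=inn&(gr.max(1)>1.0)
X=np.c_[g[0]+rs[i]*np.cos(a),g[1]+rs[i]*np.sin(a)]
f=lambda p:np.hypot(X[ok,0]-p[0],X[ok,1]-p[1])-.15
r=least_squares(f,g,loss='soft_l1',f_scale=.001);print(r.x,ok.sum(),np.round(1000*f(r.x)).astype(int))
f3=lambda p:np.hypot(X[ok,0]-p[0],X[ok,1]-p[1])-p[2]
print(least_squares(f3,[*g,.15],loss='soft_l1',f_scale=.001).x)
A=r.x
for n,u,v,z in [('post',352,216,.07),('mark',395,138,.03),('markout',411,146,.03),('ptr tip',257,277,.01),('ptrmid',257,266,.01)]:
    p=onz(c,u,v,z);d=p[:2]-A;print(n,p,np.hypot(*d),np.degrees(np.arctan2(d[1],d[0]))%360)
```

```text
[0.61303825 0.19150955] 87 [ 5 10 13 14 12  7  3 -1 -1 -1 -2 -2 -1 -1 -1 -1 -1 -1 -1 -1 -1  0 -1 -1
  0 -1  0  0  0 -1 -1 -1 -1  1  0  0  0  0  0  1  1  1  1  0  0  1  1  1
  0 -8  7 -8  1  1  1  0  0  0  0  1  1  0  0  0  0  2  2  2  0  0  0  0
  0  0 -1 -1 -1 -1 -1 -1 -1 -1 -1 -1 -1  0 -1]
[0.61223301 0.19074836 0.14911351]
post [0.52249418 0.0869031  0.07      ] 0.1383500526598489 229.12156005892325
mark [0.58641351 0.05886687 0.03      ] 0.1352884269240418 258.6501163335574
markout [0.58218196 0.04405457 0.03      ] 0.15064886689423332 258.1808873694998
ptr tip [0.43474882 0.16089636 0.01      ] 0.18089855459657603 189.7429639111326
ptrmid [0.4461282  0.16226922 0.01      ] 0.16945193858807608 189.93659575547022
```

View pics/w2c.png

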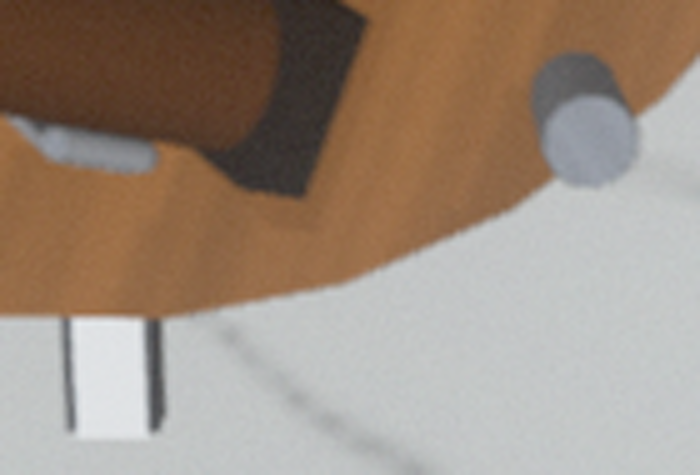

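Run:
```python
from station import arm; import pickle;from h import *
o=arm.get_obs()
plan(o,[.5215,.0867,.232],tgt(np.radians(9.6)))
o2,c=pickle.load(open('w2.pkl','rb'))
for z in(.04,.05,.06):print(onz(c,235+305/5,190+195/5,z),onz(c,235+365/5,190+20/5,z))
```

```text
lin cm (cur tool axes) [ 2.31 17.23  0.79] rows 4.243878607333614
rot [ 0.001 -0.006  0.001] rows 0.05280865015782875
lin in target axes [ 2.33 17.23  0.76]
[0.49697286 0.12960196 0.04      ] [0.52908656 0.12400736 0.04      ]
[0.49958659 0.12940716 0.05      ] [0.53076723 0.12397512 0.05      ]
[0.50220031 0.12921236 0.06      ] [0.53244789 0.12394287 0.06      ]
```

Emit:
{"name": "servo_tool", "arguments": {
  "commands": [
    {"claw": 0.28, "linear": [2.5, 0, 0.75], "rot": [0, 0, 0]},
    {"claw": 0.28, "linear": [0, 4.0, 0], "rot": [0, 0, 0]},
    {"claw": 0.28, "linear": [0, 3.8, 0], "rot": [0, 0, 0]},
    {"claw": 0.28, "linear": [0, 0, 0], "rot": [0, 0, 0]},
    {"claw": 0.28, "linear": [0, 0, 0], "rot": [0, 0, 0]}
  ]
}}

```text
t: 2.83
tool_pos: [0.521, 0.0839, 0.3255]
tcp_rot: [-0.537, 0.54, -0.46, 0.458]
ft_force: [0.5, 0.0, 0.5]
opening: 0.0437
```

Run:
```python
from station import arm; import cv2,pickle; from h import *
o=arm.get_obs();c=arm.camera_info('wrist');im=arm.get_image('wrist')
cv2.imwrite('pics/w3.png',im);print(o['tool_pos'],o['t'],o['opening'])
plan(o,[.5215,.085,.238],tgt(np.radians(9.6)))
t=o['tool_pos']+Rt(o)[:,1]*.19;print('tip px',proj(c,t), 'post px',proj(c,[.5215,.0867,.07]))
```

```text
[0.52096415 0.08388135 0.32548807] 2.8333 0.043688865204101916
lin cm (cur tool axes) [-0.11  8.75  0.11] rows 2.1340698496929864
rot [ 0.005 -0.009  0.001] rows 0.0817526316936572
lin in target axes [-0.1   8.75  0.07]
tip px [320.15974092 303.10863231] post px [315.45590497 254.387358  ]
```

View pics/w3.png

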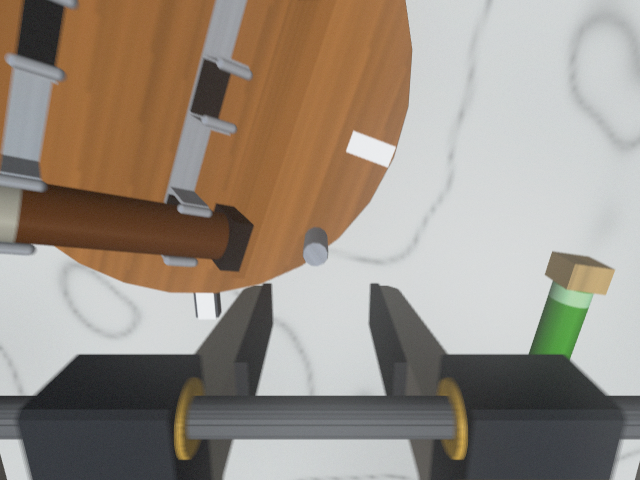

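Emit:
{"name": "servo_tool", "arguments": {
  "commands": [
    {"claw": 0.28, "linear": [0, 0, 0.1], "rot": [0, 0, 0]},
    {"claw": 0.28, "linear": [0, 0, 0], "rot": [0, 0, 0]},
    {"claw": 0.28, "linear": [0, 2.0, 0], "rot": [0, 0, 0]},
    {"claw": 0.28, "linear": [0, 2.0, 0], "rot": [0, 0, 0]}
  ]
}}

```text
t: 3.22
tool_pos: [0.5236, 0.0868, 0.2892]
tcp_rot: [0.541, -0.537, 0.456, -0.459]
ft_force: [0.2, -0.5, -0.9]
opening: 0.0258
```

Emit:
{"name": "servo_tool", "arguments": {
  "commands": [
    {"claw": 0.28, "linear": [0, 1.6, 0], "rot": [0, 0, 0]},
    {"claw": 0.28, "linear": [0, 1.6, 0], "rot": [0, 0, 0]},
    {"claw": 0.28, "linear": [0, 1.5, 0], "rot": [0, 0, 0]},
    {"claw": 0.28, "linear": [0, 0, 0], "rot": [0, 0, 0]}
  ]
}}

```text
t: 3.55
tool_pos: [0.522, 0.0864, 0.2388]
tcp_rot: [-0.538, 0.54, -0.458, 0.457]
ft_force: [-0.5, -0.0, -0.1]
opening: 0.0257
```

Run:
```python
from station import arm; import cv2,pickle; from h import *
o=arm.get_obs();print(o['tool_pos'],o['t'],o['opening'],o['ft_force'])
cv2.imwrite('pics/w4.png',arm.get_image('wrist'))
# arc: gripper centre leads post; tool rel. path
A=np.array([.6125,.191]);M=Rt(o)
p=o['tool_pos'][:2]
ths=np.radians(np.linspace(229,159.7,12)); 
pr=A+.138*np.array([np.cos(ths[0]),np.sin(ths[0])])
prev=None
for k,t in enumerate(ths):
    q=A+.138*np.array([np.cos(t),np.sin(t)])
    if prev is not None: print(k,np.round(M.T@np.r_[q-prev,0]*100,2))
    prev=q
```

```text
[0.52196596 0.08644061 0.23875973] 3.55 0.02571223547945284 [-0.53353448 -0.03996499 -0.05751444]
1 [-1.22  0.   -0.9 ]
2 [-1.31  0.   -0.76]
3 [-1.39  0.   -0.61]
4 [-1.45  0.   -0.46]
5 [-1.49  0.   -0.3 ]
6 [-1.51 -0.   -0.13]
7 [-1.52 -0.    0.03]
8 [-1.5 -0.   0.2]
9 [-1.47 -0.    0.36]
10 [-1.42 -0.    0.52]
11 [-1.36 -0.    0.68]
```

View pics/w4.png

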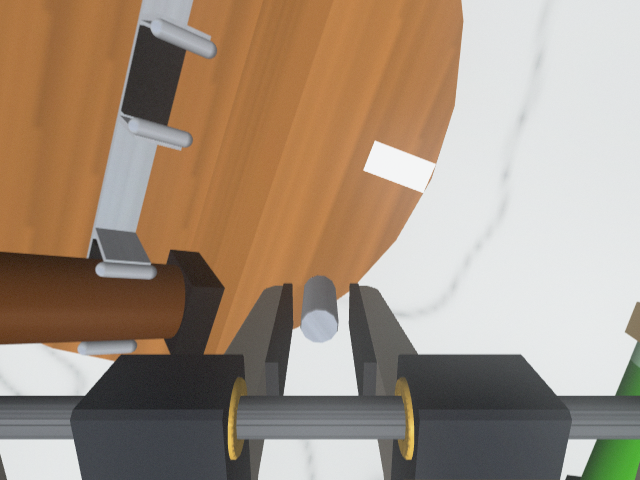

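Emit:
{"name": "servo_tool", "arguments": {
  "commands": [
    {"claw": 0.28, "linear": [-0.3, 0, -0.2], "rot": [0, 0, 0]},
    {"claw": 0.28, "linear": [-0.35, 0, -0.25], "rot": [0, 0, 0]},
    {"claw": 0.28, "linear": [-0.57, 0, -0.45], "rot": [0, 0, 0]},
    {"claw": 0.28, "linear": [-1.0, 0, -0.59], "rot": [0, 0, 0]},
    {"claw": 0.28, "linear": [-1.4, 0, -0.66], "rot": [0, 0, 0]}
  ]
}}

```text
t: 4.02
tool_pos: [0.4949, 0.1173, 0.2405]
tcp_rot: [-0.538, 0.539, -0.458, 0.459]
ft_force: [-1.7, -5.1, 1.9]
opening: 0.0257
```

Emit:
{"name": "servo_tool", "arguments": {
  "commands": [
    {"claw": 0.28, "linear": [-1.4, 0, -0.5], "rot": [0, 0, 0]},
    {"claw": 0.28, "linear": [-1.4, 0, -0.36], "rot": [0, 0, 0]},
    {"claw": 0.28, "linear": [-1.5, 0, -0.25], "rot": [0, 0, 0]},
    {"claw": 0.28, "linear": [-1.5, 0, -0.1], "rot": [0, 0, 0]},
    {"claw": 0.28, "linear": [-1.5, 0, 0.05], "rot": [0, 0, 0]}
  ]
}}

```text
t: 4.43
tool_pos: [0.47, 0.189, 0.2398]
tcp_rot: [-0.538, 0.54, -0.458, 0.458]
ft_force: [-1.8, -4.0, -0.7]
opening: 0.0258
```

Emit:
{"name": "servo_tool", "arguments": {
  "commands": [
    {"claw": 0.28, "linear": [-1.5, 0, 0.24], "rot": [0, 0, 0]},
    {"claw": 0.28, "linear": [-1.4, 0, 0.36], "rot": [0, 0, 0]},
    {"claw": 0.28, "linear": [-1.2, 0, 0.43], "rot": [0, 0, 0]},
    {"claw": 0.28, "linear": [-0.9, 0, 0.4], "rot": [0, 0, 0]},
    {"claw": 0.28, "linear": [0, 0, 0], "rot": [0, 0, 0]}
  ]
}}

```text
t: 4.85
tool_pos: [0.478, 0.2432, 0.2403]
tcp_rot: [0.541, -0.539, 0.457, -0.457]
ft_force: [0.0, 0.2, 0.4]
opening: 0.026
```

Run:
```python
from station import arm; import cv2,pickle; from h import *
o=arm.get_obs();print(o['tool_pos'],o['t'],o['opening'],o['ft_force'])
c=arm.camera_info('wrist');pickle.dump((o,c),open('w5.pkl','wb'))
cv2.imwrite('pics/w5.png',arm.get_image('wrist'))
d=o['tool_pos'][:2]-[.6125,.191];print(np.hypot(*d),np.degrees(np.arctan2(d[1],d[0])))
im=arm.get_image('top');cv2.imwrite('pics/t5.png',im);crop(im,195,140,325,270,4.6,'pics/t5c.png')
```

```text
[0.47798986 0.24321297 0.24025466] 4.85 0.025976397639915445 [0.0265083  0.24821064 0.41699032]
0.14428850163531814 158.78521702514038
```

View pics/w5.png

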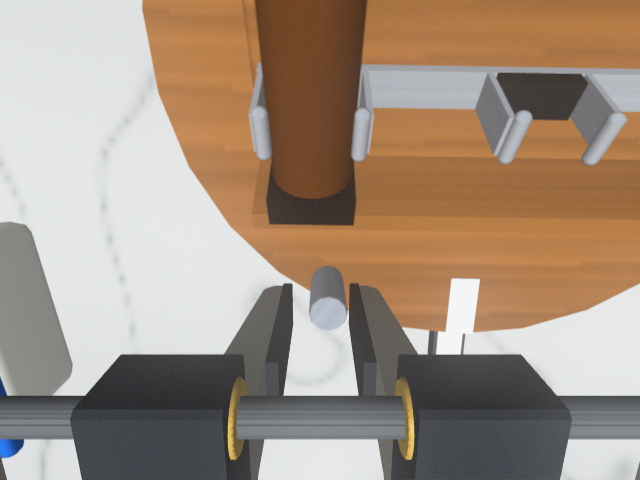

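View pics/t5c.png

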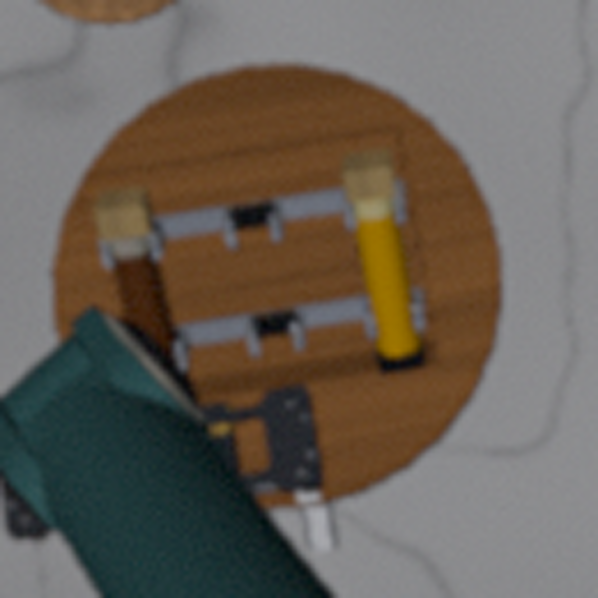

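Run:
```python
import cv2,pickle; from h import *
o,c=pickle.load(open('w5.pkl','rb'))
A=np.array([.6125,.191])
for n,u,v,z in [('post',328,312,.07),('mark out',462,332,.03),('mark in',465,279,.03),('mark mid',463.5,305,.03),('ptr',449.5,345,.01)]:
    p=onz(c,u,v,z);d=p[:2]-A;print(n,p,np.hypot(*d),np.degrees(np.arctan2(d[1],d[0]))%360)
# board lower edge direction / ledge edge points
im=cv2.imread('pics/w5.png');crop(im,230,40,640,360,1.95,'pics/w5c.png')
```

```text
post [0.48385858 0.24134942 0.07      ] 0.13814368602007104 158.6249456351743
mark out [0.46518444 0.16686682 0.03      ] 0.1492792203339307 189.30353619795386
mark in [0.49398635 0.17298373 0.03      ] 0.11987523211784606 188.64384182332205
mark mid [0.48013622 0.17005696 0.03      ] 0.1340103782339166 188.99099336888204
ptr [0.44643004 0.16248665 0.01      ] 0.16849998071661906 189.74239710915774
```

View pics/w5c.png

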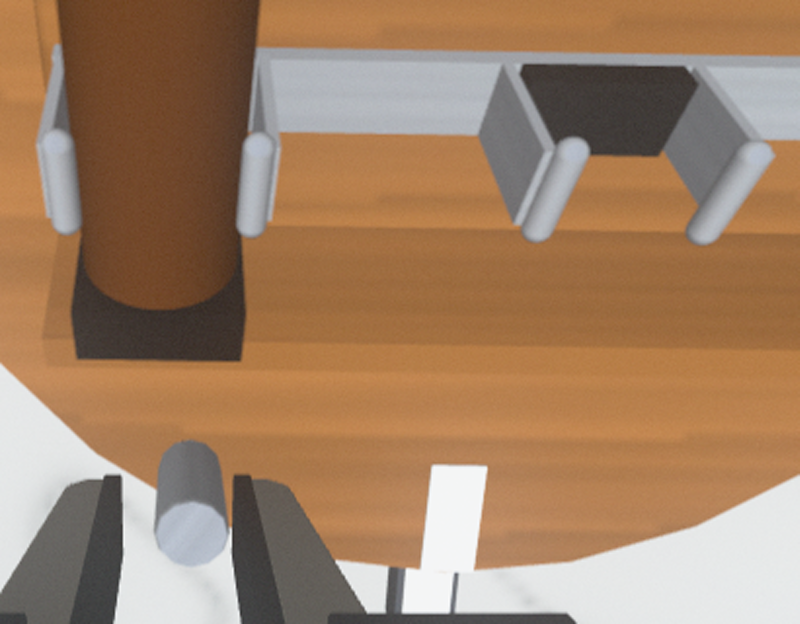

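Emit:
{"name": "servo_tool", "arguments": {
  "commands": [
    {"claw": 0.28, "linear": [0, -1.5, 0], "rot": [0, 0, 0]},
    {"claw": 0.28, "linear": [0, -3.5, 0], "rot": [0, 0, 0]},
    {"claw": 0.28, "linear": [0, -4, 0], "rot": [0, 0, 0]},
    {"claw": 0.28, "linear": [2.5, -3, 2.5], "rot": [0, 0, 0]},
    {"claw": 0.5, "linear": [2.5, -3, 2.5], "rot": [0, 0, 0]}
  ]
}}

```text
t: 5.37
tool_pos: [0.5292, 0.2039, 0.3863]
tcp_rot: [0.541, -0.539, 0.457, -0.457]
ft_force: [1.3, 0.0, -1.1]
opening: 0.0302
```

Emit:
{"name": "servo_tool", "arguments": {
  "commands": [
    {"claw": 0.5, "linear": [1, -2, 2.2], "rot": [0, 0, 0]},
    {"claw": 0.5, "linear": [0, 0, 0], "rot": [0, 0, 0]},
    {"claw": 0.5, "linear": [0, 0, 0], "rot": [0, 0, 0]}
  ]
}}

```text
t: 5.62
tool_pos: [0.554, 0.1958, 0.4046]
tcp_rot: [0.539, -0.537, 0.458, -0.459]
ft_force: [-0.2, -0.3, -0.5]
opening: 0.0456
```

Run:
```python
from station import arm; import cv2,pickle; from h import *
o=arm.get_obs();print(o['tool_pos'],o['t'],o['opening'],o['ft_force'])
c=arm.camera_info('wrist');pickle.dump((o,c),open('w6.pkl','wb'))
cv2.imwrite('pics/w6.png',arm.get_image('wrist'))
```

```text
[0.55395888 0.19581111 0.40464489] 5.6167 0.04562316055362747 [-0.15837856 -0.25949851 -0.51182339]
```

View pics/w6.png

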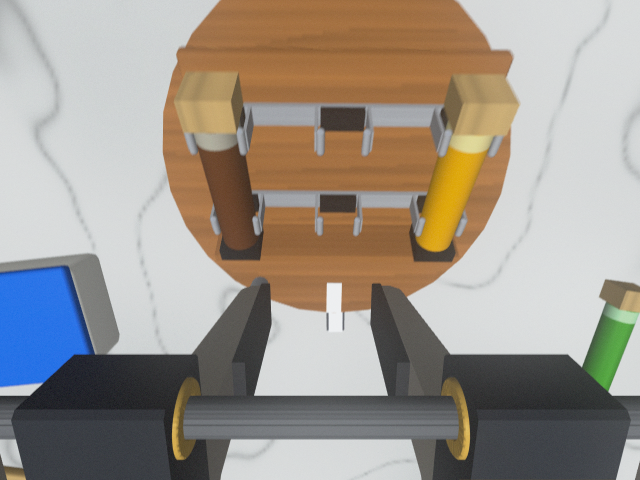

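Run:
```python
import cv2; from h import *
im=cv2.imread('pics/w6.png')
crop(im,165,60,285,270,2.8,'pics/a.png');crop(im,395,60,525,270,2.8,'pics/b.png');crop(im,300,90,390,245,3.8,'pics/c.png')
a=[cv2.imread(f'pics/{k}.png') for k in 'abc'];h=max(x.shape[0] for x in a)
a=[cv2.copyMakeBorder(x,0,h-x.shape[0],0,0,cv2.BORDER_CONSTANT) for x in a]
cv2.imwrite('pics/ab.png',np.hstack(a[:2]))
```

```text
(no output)
```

View pics/ab.png

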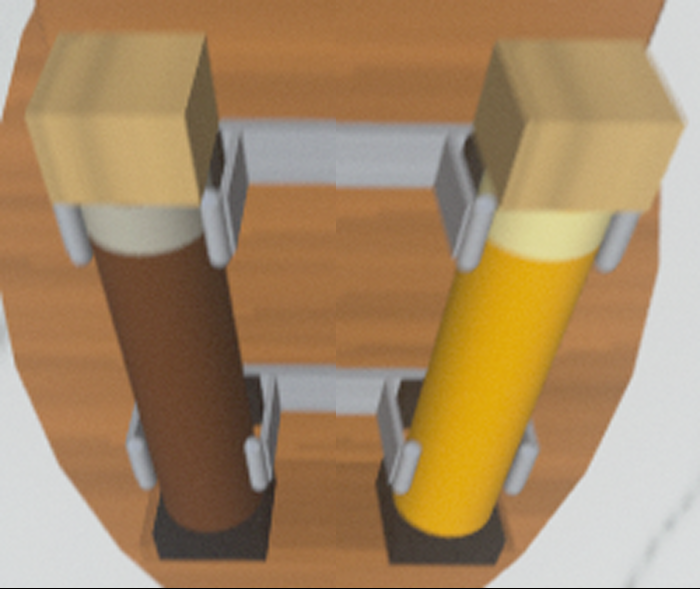

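View pics/c.png

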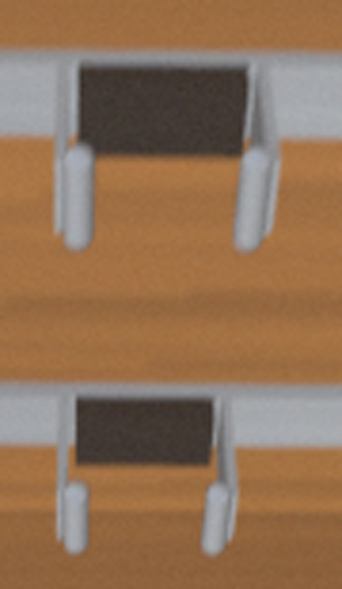

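```bash
cat > fit.py <<'E'
import cv2,pickle; from h import *
from scipy.optimize import least_squares
o,c=pickle.load(open('w6.pkl','rb'))
a=lambda u,v:(165+u/2.8,60+v/2.8); b=lambda u,v:(395+(u-336)/2.8,60+v/2.8); k=lambda u,v:(300+u/3.8,90+v/3.8)
D=[((70,91,15),a(28,118)),((70,61,15),a(187,112)),((50,91,15),a(50,203)),((50,61,15),a(207,207)),((70,91,-15),a(62,32)),((70,61,-15),a(207,36)),
((70,-61,15),b(527,120)),((70,-91,15),b(683,124)),((50,-61,15),b(495,208)),((50,-91,15),b(645,212)),((70,-61,-15),b(495,42)),((70,-91,-15),b(640,42)),
((-70,91,15),a(157,557)),((-70,61,15),a(266,560)),((-70,-61,15),b(392,562)),((-70,-91,15),b(502,565)),
((45,13,6.5),k(78,155)),((31,13,6.5),k(78,242)),((45,-13,6.5),k(258,158)),((31,-13,6.5),k(245,242)),
((-31,13,6.5),k(76,490)),((-45,13,6.5),k(75,546)),((-31,-13,6.5),k(217,490)),((-45,-13,6.5),k(212,546))]
P=np.array([d[0] for d in D])/1e3;U=np.array([d[1] for d in D])
def pose(p):
    yaw=p[3];e=np.radians(35)+p[4]; h=np.array([np.cos(yaw),np.sin(yaw),0]);up=np.array([0,0,1])
    x=np.cos(e)*h+np.sin(e)*up; z=-np.sin(e)*h+np.cos(e)*up
    return np.stack([x,np.cross(z,x),z],1),np.array(p[:3])
def res(p):
    M,t=pose(p); return (proj(c,P@M.T+t)-U).ravel()
if __name__=='__main__':
    for free in (4,5):
        f=lambda q:res(np.r_[q,0] if free==4 else q)
        r=least_squares(f,[.62,.19,.1,.16,0][:free],loss='soft_l1');print(np.round(r.x,4),np.degrees(r.x[3]));print(np.round(r.fun.reshape(-1,2),1).tolist())
E
python3 fit.py
```

```text
[0.5967 0.1887 0.1059 0.1494] 8.5620894673833
[[-0.5, -1.1], [-0.3, 1.5], [1.3, 0.4], [-1.7, -0.6], [-0.5, 0.4], [0.0, -0.5], [-0.5, 0.8], [0.6, -0.1], [1.1, 1.0], [0.5, 0.0], [-0.3, -0.7], [0.1, -0.2], [1.4, 0.6], [0.2, -0.2], [-1.4, 0.4], [-3.0, -0.4], [1.6, 1.6], [1.3, -2.2], [-1.6, 1.2], [-0.3, -1.8], [1.1, 0.4], [1.2, -1.9], [-0.6, 0.7], [-0.7, -1.6]]
[ 0.5966  0.1887  0.1059  0.1493 -0.0044] 8.553770357030853
[[-0.3, -1.4], [-0.2, 1.3], [1.4, 0.2], [-1.6, -0.8], [-0.3, 0.4], [0.2, -0.6], [-0.6, 0.6], [0.4, -0.3], [1.1, 0.8], [0.4, -0.1], [-0.4, -0.7], [-0.1, -0.2], [1.3, 1.0], [0.2, 0.2], [-1.3, 0.8], [-2.9, 0.0], [1.6, 1.5], [1.4, -2.2], [-1.6, 1.1], [-0.3, -1.8], [1.1, 0.7], [1.2, -1.6], [-0.6, 1.0], [-0.7, -1.3]]
```

Run:
```python
from station import arm; from h import *
o=arm.get_obs()
plan(o,[.463,-.2935,.33],tgt(.194))
```

```text
lin cm (cur tool axes) [ 46.94   7.33 -16.72] rows 12.284982452727911
rot [ 0.    -0.033 -0.   ] rows 0.27089273451132584
lin in target axes [ 46.37   7.33 -18.24]
```

Emit:
{"name": "servo_tool", "arguments": {
  "commands": [
    {"claw": 0.6, "linear": [0, 0, 0], "rot": [0, -0.033, 0]},
    {"claw": 0.6, "linear": [3.8, 0, -1.5], "rot": [0, 0, 0]},
    {"claw": 0.6, "linear": [3.8, 0, -1.5], "rot": [0, 0, 0]},
    {"claw": 0.6, "linear": [3.8, 0, -1.5], "rot": [0, 0, 0]},
    {"claw": 0.6, "linear": [3.8, 0, -1.5], "rot": [0, 0, 0]}
  ]
}}

```text
t: 6.08
tool_pos: [0.5216, 0.036, 0.402]
tcp_rot: [-0.546, 0.548, -0.449, 0.447]
ft_force: [0.1, -0.4, 0.2]
opening: 0.0554
```

Emit:
{"name": "servo_tool", "arguments": {
  "commands": [
    {"claw": 0.6, "linear": [3.8, 0, -1.5], "rot": [0, 0, 0]},
    {"claw": 0.6, "linear": [3.8, 0, -1.5], "rot": [0, 0, 0]},
    {"claw": 0.6, "linear": [3.8, 0, -1.5], "rot": [0, 0, 0]},
    {"claw": 0.6, "linear": [3.8, 0, -1.5], "rot": [0, 0, 0]},
    {"claw": 0.6, "linear": [3.8, 0, -1.5], "rot": [0, 0, 0]}
  ]
}}

```text
t: 6.5
tool_pos: [0.4853, -0.1649, 0.4023]
tcp_rot: [-0.547, 0.547, -0.449, 0.447]
ft_force: [0.5, 0.2, 0.1]
opening: 0.055
```

Emit:
{"name": "servo_tool", "arguments": {
  "commands": [
    {"claw": 0.6, "linear": [3.8, 0, -1.5], "rot": [0, 0, 0]},
    {"claw": 0.6, "linear": [3.8, 0, -1.5], "rot": [0, 0, 0]},
    {"claw": 0.6, "linear": [0.77, 3.5, -0.24], "rot": [0, 0, 0]},
    {"claw": 0.6, "linear": [0, 3.5, 0], "rot": [0, 0, 0]},
    {"claw": 0.6, "linear": [0, 0, 0], "rot": [0, 0, 0]}
  ]
}}

```text
t: 6.92
tool_pos: [0.4681, -0.2516, 0.3268]
tcp_rot: [-0.545, 0.547, -0.454, 0.444]
ft_force: [-0.5, 1.4, -0.9]
opening: 0.0551
```

Emit:
{"name": "servo_tool", "arguments": {
  "commands": [
    {"claw": 0.6, "linear": [0, 0, 0], "rot": [0, 0, 0]}
  ]
}}

```text
t: 7.0
tool_pos: [0.4706, -0.2513, 0.3315]
tcp_rot: [-0.547, 0.547, -0.451, 0.446]
ft_force: [0.6, -0.1, 0.1]
opening: 0.0553
```

Run:
```python
from station import arm; import cv2,pickle; from h import *
o=arm.get_obs();print(o['tool_pos'],o['t'],o['opening'],o['ft_force'])
c=arm.camera_info('wrist');pickle.dump((o,c),open('w7.pkl','wb'))
cv2.imwrite('pics/w7.png',arm.get_image('wrist'))
plan(o,[.463,-.2935,.194],tgt(.194))
```

```text
[ 0.47056383 -0.2513017   0.33150201] 7.0 0.05529632373885683 [ 0.58753633 -0.06562338  0.14430439]
lin cm (cur tool axes) [ 4.05 13.74 -1.5 ] rows 3.5129327271337103
rot [ 0.005  0.003 -0.004] rows 0.06045833351949328
lin in target axes [ 3.99 13.75 -1.56]
```

View pics/w7.png

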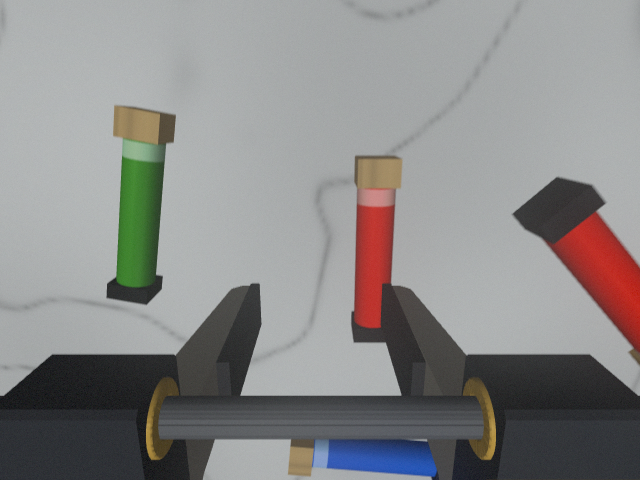

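Emit:
{"name": "servo_tool", "arguments": {
  "commands": [
    {"claw": 0.6, "linear": [2.0, 0, -0.75], "rot": [0, 0, 0]},
    {"claw": 0.6, "linear": [2.0, 0, -0.75], "rot": [0, 0, 0]},
    {"claw": 0.6, "linear": [0, 0, 0], "rot": [0, 0, 0]},
    {"claw": 0.6, "linear": [0, 0, 0], "rot": [0, 0, 0]}
  ]
}}

```text
t: 7.38
tool_pos: [0.4651, -0.2952, 0.3356]
tcp_rot: [0.547, -0.546, 0.448, -0.45]
ft_force: [1.1, 0.5, -0.2]
opening: 0.0551
```

Run:
```python
from station import arm; import cv2,pickle; from h import *
o,c=pickle.load(open('w7.pkl','rb'));print(onz(c,378.5,156,.03))
o=arm.get_obs();print(o['tool_pos'],o['t'],o['opening'],o['ft_force'])
c=arm.camera_info('wrist');pickle.dump((o,c),open('w8.pkl','wb'))
cv2.imwrite('pics/w8.png',arm.get_image('wrist'))
plan(o,[.463,-.2935,.194],tgt(.194))
```

```text
[ 0.53303582 -0.27781529  0.03      ]
[ 0.46507236 -0.29515259  0.33561662] 7.3833 0.055091858376668225 [ 1.10917379  0.46798459 -0.17579101]
lin cm (cur tool axes) [-0.23 14.16 -0.21] rows 3.4546687829558396
rot [-0.002  0.001  0.002] rows 0.02883304526214619
lin in target axes [-0.2  14.16 -0.17]
```

View pics/w8.png

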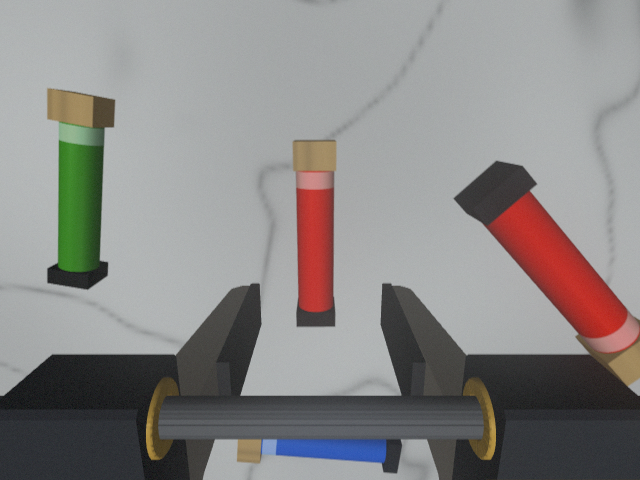

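Run:
```python
import pickle; from h import *
o,c=pickle.load(open('w8.pkl','rb'));a=onz(c,315,140.5,.03);b=onz(c,316,325.5,.03);print(a,b,np.linalg.norm(a-b),(a+b)/2,np.arctan2(*(a-b)[1::-1]))
m=(a+b)/2; plan(o,[m[0],m[1],.194],tgt(np.arctan2(*(a-b)[1::-1])))
```

```text
[ 0.53150386 -0.27908758  0.03      ] [ 0.39470069 -0.30624426  0.03      ] 0.13947254873433287 [ 0.46310227 -0.29266592  0.03      ] 0.19596167196014488
lin cm (cur tool axes) [-0.31 14.16 -0.18] rows 3.4549304290477183
rot [-0.002 -0.001  0.002] rows 0.02734512602280885
lin in target axes [-0.28 14.16 -0.14]
```

Emit:
{"name": "servo_tool", "arguments": {
  "commands": [
    {"claw": 0.6, "linear": [-0.28, 3.6, -0.15], "rot": [0, 0, 0]},
    {"claw": 0.6, "linear": [0, 3.6, 0], "rot": [0, 0, 0]},
    {"claw": 0.6, "linear": [0, 3.3, 0], "rot": [0, 0, 0]},
    {"claw": 0.6, "linear": [0, 2.0, 0], "rot": [0, 0, 0]},
    {"claw": 0.6, "linear": [0, 1.2, 0], "rot": [0, 0, 0]}
  ]
}}

```text
t: 7.85
tool_pos: [0.4626, -0.2905, 0.1949]
tcp_rot: [0.547, -0.547, 0.449, -0.447]
ft_force: [-0.5, 0.1, 0.2]
opening: 0.0549
```

Emit:
{"name": "servo_tool", "arguments": {
  "commands": [
    {"claw": 0.6, "linear": [0, 0, 0], "rot": [0, 0, 0]},
    {"claw": 0.6, "linear": [0, 0, 0], "rot": [0, 0, 0]}
  ]
}}

```text
t: 8.02
tool_pos: [0.4633, -0.2919, 0.1973]
tcp_rot: [0.547, -0.547, 0.448, -0.449]
ft_force: [1.1, -0.5, 0.5]
opening: 0.0553
```

Emit:
{"name": "servo_tool", "arguments": {
  "commands": [
    {"claw": 0.6, "linear": [0, 0.25, 0], "rot": [0, 0, 0]},
    {"claw": 0, "linear": [0, 0, 0], "rot": [0, 0, 0]},
    {"claw": 0, "linear": [0, 0, 0], "rot": [0, 0, 0]},
    {"claw": 0, "linear": [0, 0, 0], "rot": [0, 0, 0]},
    {"claw": 0, "linear": [0, 0, 0], "rot": [0, 0, 0]}
  ],
  "force": 40
}}

```text
t: 8.43
tool_pos: [0.4627, -0.2927, 0.1948]
tcp_rot: [0.546, -0.546, 0.448, -0.449]
ft_force: [-0.2, -0.1, 0.4]
opening: 0.0304
```

Emit:
{"name": "servo_tool", "arguments": {
  "commands": [
    {"claw": 0, "linear": [0, 0, 0], "rot": [0, 0, 0]},
    {"claw": 0, "linear": [0, 0, 0], "rot": [0, 0, 0]},
    {"claw": 0, "linear": [0, 0, 0], "rot": [0, 0, 0]}
  ]
}}

```text
t: 8.68
tool_pos: [0.4627, -0.2927, 0.1946]
tcp_rot: [-0.546, 0.546, -0.449, 0.449]
ft_force: [-1.3, 0.3, 5.4]
opening: 0.0268
```

Run:
```python
from station import arm; from h import *
o=arm.get_obs();print(o['tool_pos'],o['t'],o['opening'],o['ft_force'])
```

```text
[ 0.46269941 -0.29272766  0.19461591] 8.6833 0.026770127360171637 [-1.2576476   0.27052036  5.42128065]
```

Emit:
{"name": "servo_tool", "arguments": {
  "commands": [
    {"claw": 0, "linear": [0, -1.0, 0], "rot": [0, 0, 0]},
    {"claw": 0, "linear": [0, -3.0, 0], "rot": [0, 0, 0]},
    {"claw": 0, "linear": [0, -4.0, 0], "rot": [0, 0, 0]},
    {"claw": 0, "linear": [0, -4.0, 0], "rot": [0, 0, 0]},
    {"claw": 0, "linear": [0, -4.0, 0], "rot": [0, 0, 0]}
  ]
}}

```text
t: 9.1
tool_pos: [0.462, -0.2922, 0.3558]
tcp_rot: [-0.546, 0.547, -0.449, 0.448]
ft_force: [1.2, -0.6, -1.3]
opening: 0.0272
```

Emit:
{"name": "servo_tool", "arguments": {
  "commands": [
    {"claw": 0, "linear": [0, -3.0, 0], "rot": [0, 0, 0]},
    {"claw": 0, "linear": [0, 0, 0], "rot": [0, 0, 0]},
    {"claw": 0, "linear": [0, 0, 0], "rot": [0, 0, 0]}
  ]
}}

```text
t: 9.35
tool_pos: [0.4626, -0.2926, 0.3862]
tcp_rot: [0.547, -0.546, 0.447, -0.45]
ft_force: [-0.1, -0.8, -2.0]
opening: 0.027
```

Run:
```python
from station import arm; from h import *; import cv2; from fit import pose
o=arm.get_obs();print(o['tool_pos'],o['t'],o['opening'],o['ft_force'])
cv2.imwrite('pics/w9.png',arm.get_image('wrist'))
M,t=pose([.5967,.1887,.1059,.1494,0]);T=tgt(.1494,np.radians(35));print(M,T)
for p in [(60,0,60),(15,0,40)]:
    q=t+M@(np.array(p)/1e3)+M[:,2]*.1796;print(q);plan(o,q,T)
```

```text
[ 0.46260611 -0.29259679  0.38618893] 9.35 0.027019891423843593 [-0.07079629 -0.78723335 -2.0000296 ]
[[ 0.81002715 -0.14884484 -0.56718712]
 [ 0.12192656  0.98886056 -0.08537389]
 [ 0.57357644  0.          0.81915204]] [[ 0.14884484  0.56718712  0.81002715]
 [-0.98886056  0.08537389  0.12192656]
 [ 0.         -0.81915204  0.57357644]]
[0.5094036  0.17556001 0.33658342]
lin cm (cur tool axes) [-45.03   4.88  13.68] rows 11.538970072371077
rot [ 0.608  0.046 -0.011] rows 5.0796472399409005
lin in target axes [-45.6   10.71   6.65]
[0.48429612 0.17178079 0.29438944]
lin cm (cur tool axes) [-45.16   9.09  11.13] rows 11.557582725926723
rot [ 0.608  0.046 -0.011] rows 5.0796472399409005
lin in target axes [-45.6   12.71   2.15]
```

View pics/w9.png

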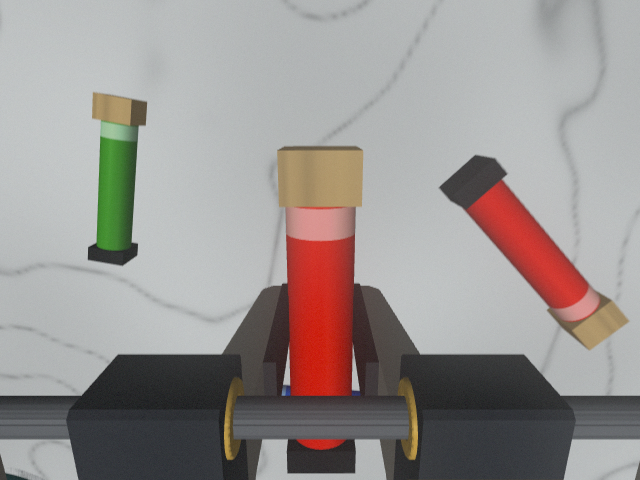

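Run:
```python
from station import arm; from h import *; import cv2
from scipy.optimize import least_squares
im=cv2.imread('pics/w9.png');crop(im,260,130,380,230,4,'pics/w9a.png');crop(im,260,420,380,480,4,'pics/w9b.png')
o=arm.get_obs();c=arm.camera_info('wrist');M=Rt(o)
print('cam in tool',M.T@(c['T'][:3,3]-o['tool_pos']),np.round(M.T@c['T'][:3,:3],3))
P=np.array([(-15,-15,70),(15,-15,70),(-15,-15,50),(15,-15,50),(-15,-15,-70),(15,-15,-70)])/1e3 # tool x,y,z
U=np.array([(277,150),(363,150),(279,207),(361,207),(287,472),(355,472)])
def f(p):
    Q=P@R.from_euler('x',p[3]).as_matrix().T+p[:3]
    return (proj(c,o['tool_pos']+Q@M.T)-U).ravel()
r=least_squares(f,[0,.18,0,0]);print(r.x,np.round(r.fun.reshape(-1,2),1).tolist())
```

```text
cam in tool [0.00013393 0.02016338 0.077922  ] [[ 1.     0.001 -0.   ]
 [-0.     0.277 -0.961]
 [-0.001  0.961  0.277]]
[ 5.70663277e-05  1.80379889e-01 -5.84011862e-04  2.64259084e-03] [[0.1, 0.3], [0.2, 0.2], [-0.2, -0.2], [0.6, -0.3], [-0.1, 0.1], [-0.7, -0.0]]
```

View pics/w9a.png

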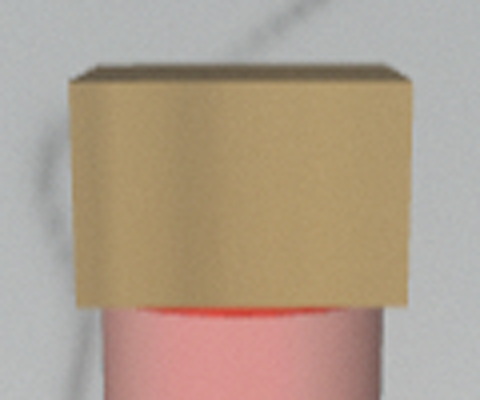

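Emit:
{"name": "servo_tool", "arguments": {
  "commands": [
    {"claw": 0, "linear": [0, 0, 0], "rot": [0.1013, 0.0077, -0.002]},
    {"claw": 0, "linear": [0, 0, 0], "rot": [0.1013, 0.0077, -0.002]},
    {"claw": 0, "linear": [0, 0, 0], "rot": [0.1013, 0.0077, -0.002]},
    {"claw": 0, "linear": [0, 0, 0], "rot": [0.1013, 0.0077, -0.002]},
    {"claw": 0, "linear": [0, 0, 0], "rot": [0.1013, 0.0077, -0.002]}
  ]
}}

```text
t: 9.82
tool_pos: [0.4619, -0.2921, 0.3819]
tcp_rot: [0.655, -0.385, 0.33, -0.56]
ft_force: [1.2, 0.8, -1.7]
opening: 0.0267
```

Emit:
{"name": "servo_tool", "arguments": {
  "commands": [
    {"claw": 0, "linear": [0, 0, 0], "rot": [0.1013, 0.0077, -0.002]},
    {"claw": 0, "linear": [0, 0, 0], "rot": [0, 0, 0]},
    {"claw": 0, "linear": [0, 0, 0], "rot": [0, 0, 0]}
  ]
}}

```text
t: 10.07
tool_pos: [0.4611, -0.2932, 0.3819]
tcp_rot: [0.671, -0.351, 0.306, -0.577]
ft_force: [0.6, 0.4, -1.8]
opening: 0.0269
```

```bash
cat > rk.py <<'E'
from station import arm; from h import *; from fit import pose
M,t=pose([.5967,.1887,.1059,.1494,0]);T=tgt(.1494,np.radians(35))
def tubepos(o):
    Rc=Rt(o); q=o['tool_pos']+Rc@[0,.1804,-.0006]; return M.T@(q-t)*1e3
def goto(o,p):
    q=t+M@(np.array(p)/1e3)-T@[0,.1804,-.0006];plan(o,q,T)
E
python3 - <<'E'
from rk import *
o=arm.get_obs();print(o['tool_pos'],o['t'],o['opening'],o['ft_force'],o['joint_pos']);print(tubepos(o))
goto(o,(40,0,55))
E
```

```text
[ 0.46109427 -0.29318308  0.38194731] 10.0667 0.026935889177394395 [ 0.5607147   0.40820419 -1.80033502] [ 0.94176855  0.29300486 -0.3908531   2.01038171 -0.64619131  0.48676511
 -0.31364822]
[ -12.33948269 -455.6651001   163.79094146]
lin cm (cur tool axes) [-45.62  11.     4.92] rows 11.508938100449466
rot [ 0.008 -0.006 -0.004] rows 0.08830923751172913
lin in target axes [-45.63  10.88   5.09]
```

Emit:
{"name": "servo_tool", "arguments": {
  "commands": [
    {"claw": 0, "linear": [-3.5, 0, 0.4], "rot": [0, 0, 0]},
    {"claw": 0, "linear": [-3.8, 0, 0.4], "rot": [0, 0, 0]},
    {"claw": 0, "linear": [-3.8, 0, 0.4], "rot": [0, 0, 0]},
    {"claw": 0, "linear": [-3.8, 0, 0.4], "rot": [0, 0, 0]},
    {"claw": 0, "linear": [-3.8, 0, 0.4], "rot": [0, 0, 0]}
  ]
}}

```text
t: 10.48
tool_pos: [0.4507, -0.1031, 0.3955]
tcp_rot: [0.672, -0.351, 0.304, -0.577]
ft_force: [0.8, -1.0, -0.8]
opening: 0.0273
```

Emit:
{"name": "servo_tool", "arguments": {
  "commands": [
    {"claw": 0, "linear": [-3.8, 0, 0.4], "rot": [0, 0, 0]},
    {"claw": 0, "linear": [-3.8, 0, 0.4], "rot": [0, 0, 0]},
    {"claw": 0, "linear": [-3.8, 0, 0.4], "rot": [0, 0, 0]},
    {"claw": 0, "linear": [-3.8, 0, 0.4], "rot": [0, 0, 0]},
    {"claw": 0, "linear": [-3.8, 0, 0.4], "rot": [0, 0, 0]}
  ]
}}

```text
t: 10.9
tool_pos: [0.4428, 0.0385, 0.4041]
tcp_rot: [0.671, -0.354, 0.305, -0.576]
ft_force: [-0.2, -0.4, -1.1]
opening: 0.0271
```

Emit:
{"name": "servo_tool", "arguments": {
  "commands": [
    {"claw": 0, "linear": [-3.8, 0, 0.4], "rot": [0, 0, 0]},
    {"claw": 0, "linear": [-3.0, 0, 0.4], "rot": [0, 0, 0]},
    {"claw": 0, "linear": [-1.0, 0, 0.1], "rot": [0, 0, 0]},
    {"claw": 0, "linear": [0, 0, 0], "rot": [0, 0, 0]},
    {"claw": 0, "linear": [0, 0, 0], "rot": [0, 0, 0]}
  ]
}}

```text
t: 11.32
tool_pos: [0.4401, 0.0975, 0.4078]
tcp_rot: [0.671, -0.355, 0.305, -0.576]
ft_force: [0.6, 0.1, -0.8]
opening: 0.0269
```

Run:
```python
from rk import *; import cv2
o=arm.get_obs();print(o['tool_pos'],o['t'],o['opening'],o['ft_force'],o['joint_pos']);print(tubepos(o))
goto(o,(30,0,50))
cv2.imwrite('pics/w10.png',arm.get_image('wrist'))
im=arm.get_image('scene');cv2.imwrite('pics/s10.png',im)
```

```text
[0.44009869 0.09746748 0.4077709 ] 11.3167 0.0268530238430633 [ 0.56909237  0.09563683 -0.83749139] [ 0.12079845  0.04359072 -0.44601808  2.22713561  0.38065275  0.30459245
 -2.06945991]
[ 32.05075094 -66.50103409 163.51573048]
lin cm (cur tool axes) [-6.67 11.37 -0.29] rows 3.2151903499158743
rot [ 0.014  0.001 -0.002] rows 0.11824009321549758
lin in target axes [-6.69 11.35 -0.46]
```

View pics/w10.png

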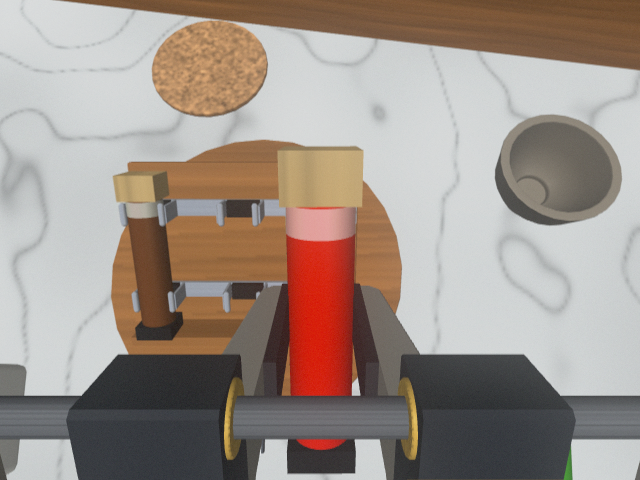

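View pics/s10.png

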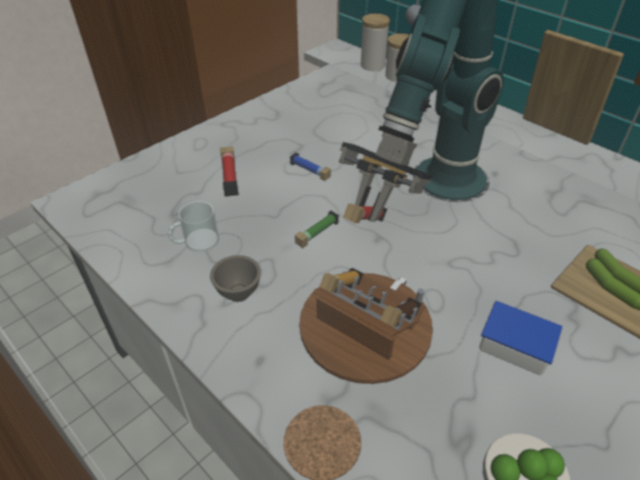

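Emit:
{"name": "servo_tool", "arguments": {
  "commands": [
    {"claw": 0, "linear": [-1.5, 0.6, 0], "rot": [0, 0, 0]},
    {"claw": 0, "linear": [-1.5, 0.6, 0], "rot": [0, 0, 0]},
    {"claw": 0, "linear": [0, 0, 0], "rot": [0, 0, 0]}
  ]
}}

```text
t: 11.67
tool_pos: [0.4426, 0.1283, 0.3976]
tcp_rot: [0.671, -0.354, 0.306, -0.576]
ft_force: [-0.9, -0.5, -0.9]
opening: 0.0272
```

Run:
```python
from rk import *; import cv2
o=arm.get_obs();print(o['tool_pos'],o['t'],o['joint_pos'],o['joint_vel']);print(tubepos(o))
goto(o,(30,0,50))
```

```text
[0.44256247 0.12827259 0.39757855] 11.6667 [ 0.03449317  0.08165779 -0.44307906  2.21805682  0.58251873  0.31317705
 -2.32645223] [ 0.03246798 -0.02093034  0.01586763  0.01066634 -0.12546873  0.00935212
  0.17805828]
[ 32.06740031 -36.28449459 151.13770036]
lin cm (cur tool axes) [-3.65 10.13 -0.32] rows 2.626790295355059
rot [ 0.013 -0.001 -0.003] rows 0.11409357927903672
lin in target axes [-3.68 10.11 -0.45]
```

Emit:
{"name": "servo_tool", "arguments": {
  "commands": [
    {"claw": 0, "linear": [0, 1.5, 0], "rot": [0.006, 0, 0]},
    {"claw": 0, "linear": [-1.0, 1.5, 0], "rot": [0.006, 0, 0]},
    {"claw": 0, "linear": [-1.0, 1.0, 0], "rot": [0, 0, 0]},
    {"claw": 0, "linear": [0, 0, 0], "rot": [0, 0, 0]}
  ]
}}

```text
t: 12.0
tool_pos: [0.4623, 0.1506, 0.3639]
tcp_rot: [0.672, -0.351, 0.303, -0.578]
ft_force: [-0.5, 0.3, -0.8]
opening: 0.0273
```

Run:
```python
from rk import *; import cv2
o=arm.get_obs();print(o['tool_pos'],o['t'],o['joint_pos'],o['joint_vel']);print(tubepos(o))
goto(o,(30,0,50))
```

```text
[0.4622683  0.15056681 0.36385147] 12.0 [-0.1128873   0.17810102 -0.34177198  2.20693249  0.90704473  0.27719958
 -2.67506284] [ 0.03992555 -0.04380995 -0.02680557  0.00897408 -0.12030768  0.01396384
  0.14709273]
[ 33.20739227 -17.37223666 110.40830539]
lin cm (cur tool axes) [-1.76  6.04 -0.36] rows 1.5380455489511276
rot [ 0.003 -0.001 -0.002] rows 0.032810529806884946
lin in target axes [-1.77  6.04 -0.38]
```

Emit:
{"name": "servo_tool", "arguments": {
  "commands": [
    {"claw": 0, "linear": [0, 0, 0], "rot": [0, 0, 0]},
    {"claw": 0, "linear": [0, 0, 0], "rot": [0, 0, 0]},
    {"claw": 0, "linear": [0, 0, 0], "rot": [0, 0, 0]},
    {"claw": 0, "linear": [0, 0, 0], "rot": [0, 0, 0]},
    {"claw": 0, "linear": [0, 0, 0], "rot": [0, 0, 0]}
  ]
}}

```text
t: 12.42
tool_pos: [0.4619, 0.1501, 0.3659]
tcp_rot: [0.672, -0.349, 0.302, -0.579]
ft_force: [0.4, -0.3, -0.1]
opening: 0.0272
```

Run:
```python
from rk import *; import cv2
o=arm.get_obs();print(o['tool_pos'],o['t'],o['joint_pos'],o['joint_vel']);print(tubepos(o))
goto(o,(30,0,50))
```

```text
[0.46193939 0.15008256 0.36593861] 12.4167 [-0.10958312  0.17362722 -0.34433036  2.20706387  0.90548587  0.27761575
 -2.6742438 ] [-5.60567030e-03  4.10511917e-03  4.87335069e-04  4.28144616e-05
  3.53736842e-03 -1.11557452e-03 -5.48294293e-03]
[ 34.7636156  -17.87856138 112.34249225]
lin cm (cur tool axes) [-1.8   6.24 -0.48] rows 1.587650911127714
rot [-0.    -0.002 -0.001] rows 0.023706474339585018
lin in target axes [-1.81  6.23 -0.47]
```

Emit:
{"name": "servo_tool", "arguments": {
  "commands": [
    {"claw": 0, "linear": [1.5, -2.5, 0], "rot": [0, 0, 0]},
    {"claw": 0, "linear": [2.5, -1.5, 0], "rot": [0, 0, 0]},
    {"claw": 0, "linear": [3.0, 0, 0], "rot": [0, 0, 0]},
    {"claw": 0, "linear": [3.0, 0, 0], "rot": [0, 0, 0]},
    {"claw": 0, "linear": [3.0, 0, 0], "rot": [0, 0, 0]}
  ]
}}

```text
t: 12.83
tool_pos: [0.4593, 0.0353, 0.3939]
tcp_rot: [0.672, -0.35, 0.302, -0.578]
ft_force: [0.7, 0.4, -1.1]
opening: 0.0269
```

Emit:
{"name": "servo_tool", "arguments": {
  "commands": [
    {"claw": 0, "linear": [3.0, 0, 0], "rot": [-0.08, 0, 0]},
    {"claw": 0, "linear": [0, 0, 0], "rot": [-0.1, 0, 0]},
    {"claw": 0, "linear": [0, 0, 0], "rot": [-0.11, 0, 0]},
    {"claw": 0, "linear": [0, 0, 0], "rot": [-0.11, 0, 0]},
    {"claw": 0, "linear": [0, 0, 0], "rot": [-0.11, 0, 0]}
  ]
}}

```text
t: 13.25
tool_pos: [0.4637, 0.0072, 0.3937]
tcp_rot: [0.561, -0.508, 0.44, -0.483]
ft_force: [0.5, 1.0, -0.8]
opening: 0.0267
```

Emit:
{"name": "servo_tool", "arguments": {
  "commands": [
    {"claw": 0, "linear": [0, 0, 0], "rot": [-0.1, 0, 0]},
    {"claw": 0, "linear": [0, 0, 0], "rot": [0, 0, 0]},
    {"claw": 0, "linear": [0, 0, 0], "rot": [0, 0, 0]}
  ]
}}

```text
t: 13.5
tool_pos: [0.4641, 0.0082, 0.393]
tcp_rot: [0.538, -0.534, 0.461, -0.462]
ft_force: [-0.6, 0.3, -1.0]
opening: 0.0268
```

Run:
```python
from rk import *; import cv2
o=arm.get_obs();print(o['tool_pos'],o['t'],o['joint_pos'],o['opening'])
plan(o,[.47,-.01,.1955],tgt(0))
```

```text
[0.46414953 0.00816384 0.39295605] 13.5 [ 0.39690391  0.2172931  -0.5425362   2.02595238  0.13563256  0.92930205
 -1.63818427] 0.026840769725926573
lin cm (cur tool axes) [ 1.94 19.74  0.23] rows 4.83843951253994
rot [-0.004  0.149 -0.003] rows 1.2409649015320838
lin in target axes [ 1.82 19.75  0.59]
```

Emit:
{"name": "servo_tool", "arguments": {
  "commands": [
    {"claw": 0, "linear": [1.0, 3.5, 0], "rot": [-0.004, 0, -0.003]},
    {"claw": 0, "linear": [1.0, 4.0, 0], "rot": [0, 0, 0]},
    {"claw": 0, "linear": [0, 4.0, 0], "rot": [0, 0, 0]},
    {"claw": 0, "linear": [0, 4.0, 0], "rot": [0, 0, 0]},
    {"claw": 0, "linear": [0, 2.5, 0], "rot": [0, 0, 0]}
  ]
}}

```text
t: 13.92
tool_pos: [0.4648, -0.0122, 0.2102]
tcp_rot: [-0.535, 0.536, -0.463, 0.461]
ft_force: [-0.4, -0.5, -1.3]
opening: 0.027
```

Emit:
{"name": "servo_tool", "arguments": {
  "commands": [
    {"claw": 0, "linear": [0, 1.0, 0], "rot": [0, 0, 0]},
    {"claw": 0, "linear": [0, 0, 0], "rot": [0, 0, 0]},
    {"claw": 0, "linear": [0, 0, 0], "rot": [0, 0, 0]}
  ]
}}

```text
t: 14.17
tool_pos: [0.4667, -0.0115, 0.2038]
tcp_rot: [-0.535, 0.536, -0.462, 0.461]
ft_force: [1.2, 0.3, -0.3]
opening: 0.0273
```

Run:
```python
from rk import *; import cv2
o=arm.get_obs();print(o['tool_pos'],o['t'],o['joint_pos'],o['opening'],o['ft_force'],Rt(o)[:,1])
```

```text
[ 0.46670854 -0.01145907  0.20378787] 14.1667 [ 0.27555335  0.53772903 -0.38551315  2.14537243  0.39439896  0.52648246
 -1.82717918] 0.02732329022697807 [ 1.24987753  0.26047948 -0.31861498] [-1.03117148e-03 -5.57536139e-04 -9.99999313e-01]
```

Emit:
{"name": "servo_tool", "arguments": {
  "commands": [
    {"claw": 0, "linear": [0, 0.5, 0], "rot": [0, 0, 0]},
    {"claw": 0, "linear": [0, 0.3, 0], "rot": [0, 0, 0]},
    {"claw": 0, "linear": [0, 0, 0], "rot": [0, 0, 0]}
  ]
}}

```text
t: 14.42
tool_pos: [0.4667, -0.0118, 0.1958]
tcp_rot: [-0.535, 0.536, -0.461, 0.462]
ft_force: [0.6, 0.5, -0.9]
opening: 0.0268
```

Emit:
{"name": "servo_tool", "arguments": {
  "commands": [
    {"claw": 0, "linear": [0, 0.1, 0], "rot": [0, 0, 0]},
    {"claw": 0, "linear": [0, 0, 0], "rot": [0, 0, 0]}
  ]
}}

```text
t: 14.58
tool_pos: [0.4667, -0.0118, 0.1946]
tcp_rot: [-0.535, 0.536, -0.462, 0.461]
ft_force: [-1.0, -0.5, 2.4]
opening: 0.027
```

Emit:
{"name": "servo_tool", "arguments": {
  "commands": [
    {"claw": 0.6, "linear": [0, 0, 0], "rot": [0, 0, 0]},
    {"claw": 0.6, "linear": [0, 0, 0], "rot": [0, 0, 0]},
    {"claw": 0.6, "linear": [0, 0, 0], "rot": [0, 0, 0]},
    {"claw": 0.6, "linear": [0, -3.0, 0], "rot": [0, 0, 0]},
    {"claw": 0.6, "linear": [0, -4.0, 0], "rot": [0, 0, 0]}
  ]
}}

```text
t: 15.0
tool_pos: [0.4652, -0.0116, 0.2622]
tcp_rot: [-0.533, 0.538, -0.464, 0.459]
ft_force: [0.3, 0.7, 0.7]
opening: 0.0547
```

Emit:
{"name": "servo_tool", "arguments": {
  "commands": [
    {"claw": 0.6, "linear": [0, -4.0, 0], "rot": [0, -0.1, 0]},
    {"claw": 0.6, "linear": [0, -2, 0], "rot": [0, -0.124, 0]},
    {"claw": 0.6, "linear": [0, 0, 0], "rot": [0, -0.124, 0]},
    {"claw": 0.6, "linear": [0, 0, 0], "rot": [0, -0.124, 0]},
    {"claw": 0.6, "linear": [0, 0, 0], "rot": [0, -0.124, 0]}
  ]
}}

```text
t: 15.42
tool_pos: [0.4667, -0.0117, 0.3247]
tcp_rot: [-0.648, 0.649, -0.282, 0.282]
ft_force: [-0.3, 0.5, -0.8]
opening: 0.0554
```

Run:
```python
from rk import *; import cv2
o=arm.get_obs();print(o['tool_pos'],o['t'],o['joint_pos'],o['opening'],o['ft_force'],Rt(o)[:,1])
plan(o,[.4667,-.0118,.33],tgt(.1494+np.pi))
```

```text
[ 0.46666591 -0.01165839  0.32467644] 15.4167 [ 0.51038478  0.35584532 -0.65081874  2.07512661  0.29988719  0.80351729
 -1.14157075] 0.055447513435423985 [-0.33839374  0.47172389 -0.82489062] [-0.00150249 -0.00178679 -0.99999727]
lin cm (cur tool axes) [ 0.01 -0.53 -0.01] rows 0.12989157784812266
rot [ 1.00e-03 -2.54e+00 -3.00e-03] rows 21.170196651435425
lin in target axes [-0.01 -0.53 -0.  ]
```

j7 is rising as intended; 2.54 rad still to turn.

Emit:
{"name": "servo_tool", "arguments": {
  "commands": [
    {"claw": 0.6, "linear": [0, 0, 0], "rot": [0, -0.124, 0]},
    {"claw": 0.6, "linear": [0, 0, 0], "rot": [0, -0.124, 0]},
    {"claw": 0.6, "linear": [0, 0, 0], "rot": [0, -0.124, 0]},
    {"claw": 0.6, "linear": [0, 0, 0], "rot": [0, -0.124, 0]},
    {"claw": 0.6, "linear": [0, 0, 0], "rot": [0, -0.124, 0]}
  ]
}}

```text
t: 15.83
tool_pos: [0.4666, -0.0116, 0.324]
tcp_rot: [-0.703, 0.704, -0.072, 0.07]
ft_force: [0.6, 0.4, 0.3]
opening: 0.0553
```

Emit:
{"name": "servo_tool", "arguments": {
  "commands": [
    {"claw": 0.6, "linear": [0, 0, 0], "rot": [0, -0.124, 0]},
    {"claw": 0.6, "linear": [0, 0, 0], "rot": [0, -0.124, 0]},
    {"claw": 0.6, "linear": [0, 0, 0], "rot": [0, -0.124, 0]},
    {"claw": 0.6, "linear": [0, 0, 0], "rot": [0, -0.124, 0]},
    {"claw": 0.6, "linear": [0, 0, 0], "rot": [0, -0.124, 0]}
  ]
}}

```text
t: 16.25
tool_pos: [0.4666, -0.0116, 0.324]
tcp_rot: [-0.691, 0.692, 0.146, -0.148]
ft_force: [0.3, 0.2, -0.1]
opening: 0.0553
```

Emit:
{"name": "servo_tool", "arguments": {
  "commands": [
    {"claw": 0.6, "linear": [0, 0, 0], "rot": [0, -0.124, 0]},
    {"claw": 0.6, "linear": [0, 0, 0], "rot": [0, -0.124, 0]},
    {"claw": 0.6, "linear": [0, 0, 0], "rot": [0, -0.124, 0]},
    {"claw": 0.6, "linear": [0, 0, 0], "rot": [0, -0.124, 0]},
    {"claw": 0.6, "linear": [0, 0, 0], "rot": [0, -0.124, 0]}
  ]
}}

```text
t: 16.67
tool_pos: [0.4666, -0.0116, 0.324]
tcp_rot: [0.614, -0.614, -0.35, 0.352]
ft_force: [0.7, -0.5, -0.1]
opening: 0.0549
```

Emit:
{"name": "servo_tool", "arguments": {
  "commands": [
    {"claw": 0.6, "linear": [0, 0, 0], "rot": [0, -0.124, 0]},
    {"claw": 0.6, "linear": [0, 0, 0], "rot": [0, -0.124, 0]},
    {"claw": 0.6, "linear": [0, 0, 0], "rot": [0, -0.124, 0]},
    {"claw": 0.6, "linear": [0, 0, 0], "rot": [0, -0.124, 0]},
    {"claw": 0.6, "linear": [0, 0, 0], "rot": [0, -0.05, 0]}
  ]
}}

```text
t: 17.08
tool_pos: [0.4666, -0.0118, 0.3238]
tcp_rot: [0.497, -0.496, -0.503, 0.505]
ft_force: [-0.9, -0.1, -0.7]
opening: 0.0551
```

Run:
```python
from rk import *; import cv2,pickle
o=arm.get_obs();print(o['tool_pos'],o['t'],o['joint_pos'],o['opening'],o['ft_force'],Rt(o)[:,1])
plan(o,[.4667,-.0118,.33],tgt(.1494+np.pi))
c=arm.camera_info('wrist');pickle.dump((o,c),open('w11.pkl','wb'))
cv2.imwrite('pics/w11.png',arm.get_image('wrist'))
```

```text
[ 0.46659057 -0.01175726  0.32375923] 17.0833 [ 0.8986001   0.60422586 -1.19540438  2.056938    0.69596632  0.96898476
  0.91581484] 0.05514355403957175 [-0.93473004 -0.09631286 -0.70879209] [-3.36152117e-03 -6.85015359e-04 -9.99994115e-01]
lin cm (cur tool axes) [-0.   -0.62 -0.01] rows 0.1522409879611832
rot [-0.003 -0.135 -0.   ] rows 1.1242453441561135
lin in target axes [-0.01 -0.62 -0.01]
```

View pics/w11.png

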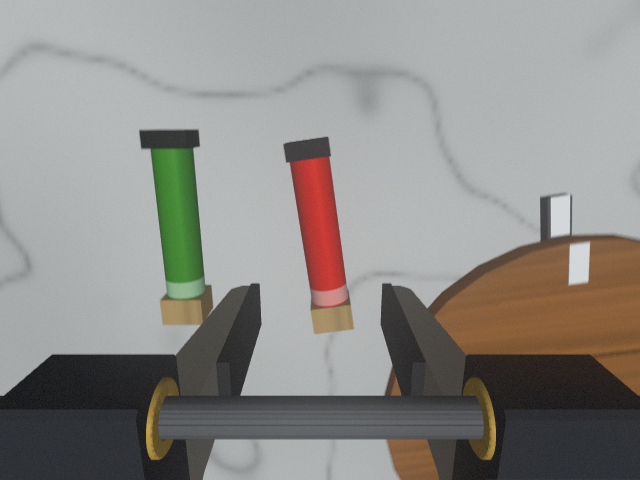

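```bash
cat > fk.py <<'E'
import numpy as np, itertools
from scipy.spatial.transform import Rotation as R
from scipy.optimize import least_squares
Q=np.array([[1.13698642,0.46837819,-0.01156628,1.60361318,0.00599088,1.07136194,-0.05627643],
[0.94176855,0.29300486,-0.3908531,2.01038171,-0.64619131,0.48676511,-0.31364822],
[0.12079845,0.04359072,-0.44601808,2.22713561,0.38065275,0.30459245,-2.06945991],
[-0.1128873,0.17810102,-0.34177198,2.20693249,0.90704473,0.27719958,-2.67506284],
[0.39690391,0.2172931,-0.5425362,2.02595238,0.13563256,0.92930205,-1.63818427],
[0.27555335,0.53772903,-0.38551315,2.14537243,0.39439896,0.52648246,-1.82717918],
[0.8986001,0.60422586,-1.19540438,2.056938,0.69596632,0.96898476,0.91581484]])
Pz=np.array([[0.2474575,-0.6007928,0.4037437],[0.46109427,-0.29318308,0.38194731],[0.44009869,0.09746748,0.4077709],[0.4622683,0.15056681,0.36385147],[0.46414953,0.00816384,0.39295605],[0.46670854,-0.01145907,0.20378787],[0.46659057,-0.01175726,0.32375923]])
Y=np.array([[0,0,-1],[.567,.085,-.819],[.567,.085,-.819],[.567,.085,-.819],[0,0,-1],[0,0,-1],[0,0,-1]],float)
def fk(q,L,s):
    M=np.eye(3);p=np.array([0,0,L[0]]);ax='zyzyzyz'
    for i in range(7):
        M=M@R.from_euler(ax[i],s[i]*q[i]).as_matrix()
        if i==1:p=p+M@[L[4],0,L[1]]
        if i==3:p=p+M@[L[5],0,L[2]]
        if i==5:p=p+M@[L[6],0,L[3]]
    return p,M
if __name__=='__main__':
    out=[]
    for s3,s5 in itertools.product([1,-1],[1,-1]):
        for s4 in (1,):
            s=[-1,1,s3,1,s5,1,1]
            def f(L):
                r=[]
                for q,p,y in zip(Q,Pz,Y):
                    a,M=fk(q,L,s);r+=[*(a-p),*(.2*(M[:,2]-y))]
                return np.array(r)
            r=least_squares(f,[.3,.4,.4,.1,0,0,0]);print(s,r.cost,np.round(r.x,4),np.abs(r.fun).max())
E
python3 fk.py
```

```text
[-1, 1, 1, 1, 1, 1, 1] 0.11269209720354838 [ 0.6314  0.0874  0.1418 -0.2765  0.7742  0.3579  0.14  ] 0.2347970246912139
[-1, 1, 1, 1, -1, 1, 1] 0.1314258145889563 [ 0.666   0.3697  0.1186 -0.0174  0.7663  0.4721  0.1737] 0.20706340238866877
[-1, 1, -1, 1, 1, 1, 1] 0.040486958008341074 [ 0.2846  0.3957  0.3879  0.0346  0.08   -0.0069 -0.0436] 0.1747680608158716
[-1, 1, -1, 1, -1, 1, 1] 0.0010562031212211687 [0.3301 0.484  0.4644 0.0943 0.0599 0.0221 0.0226] 0.028560257014566715
```

```bash
cat > fk2.py <<'E'
from fk import *
S=[-1,1,-1,1,-1,1,-1]
def fk(q,L):
    M=R.from_euler('z',L[16]).as_matrix();p=np.array(L[0:3]);ax='zyzyzyz'
    for i in range(7):
        M=M@R.from_euler(ax[i],S[i]*q[i]).as_matrix()
        if i==1:p=p+M@L[3:6]
        if i==2:p=p+M@[L[12],0,0]
        if i==3:p=p+M@L[6:9]
        if i==4:p=p+M@[L[13],0,0]
        if i==5:p=p+M@L[9:12]
    return p,M@R.from_euler('z',L[14]).as_matrix()
Qt=np.array([[0.588,-0.587,.394,-.393],[.671,-.351,.306,-.577],[.671,-.355,.305,-.576],[.672,-.351,.303,-.578],[.538,-.534,.461,-.462],[-.535,.536,-.462,.461],[.497,-.496,-.503,.505]])
RT=R.from_quat(Qt[:,[1,2,3,0]]).as_matrix()
# tool cols: x=jaw,y=approach,z ; model frame M: z=approach -> model [m_x,m_y,m_z]=?  tool x=mx', z=my'
def res(L):
    r=[]
    for q,p,T in zip(Q,Pz,RT):
        a,M=fk(q,L);N=np.stack([M[:,0],M[:,2],-M[:,1]],1)
        r+=[*(a-p),*(.1*(N-T)).ravel()]
    return np.r_[r,1e-3*(np.array(L)-L0)]
L0=np.array([0,0,.33,0,0,.48,0,0,.46,0,0,.094,0,0,0,0,0])
best=None
for off in (0,1.57,3.14,-1.57):
    x=L0.copy();x[14]=off;r=least_squares(res,x)
    if best is None or r.cost<best.cost: best=r
if __name__=='__main__':
    print(best.cost,np.round(best.x,4));print(np.round(best.fun[:84].reshape(7,12),4))
E
python3 fk2.py
```

```text
5.005195969033765e-06 [ 1.0000e-04  1.0000e-04  3.0600e-01 -0.0000e+00 -2.8900e-02  5.2100e-01
  3.0000e-04 -4.1000e-03  4.7270e-01 -1.0000e-04 -3.0000e-04  1.3990e-01
 -3.0000e-04 -0.0000e+00  3.1409e+00 -0.0000e+00 -5.0000e-04]
[[-0.     -0.     -0.      0.     -0.     -0.      0.     -0.      0.
   0.     -0.     -0.0001]
 [ 0.      0.      0.     -0.0001  0.0001 -0.     -0.     -0.     -0.0001
  -0.      0.      0.0001]
 [ 0.      0.     -0.     -0.     -0.      0.     -0.      0.     -0.0001
  -0.0001 -0.     -0.    ]
 [-0.     -0.     -0.      0.      0.     -0.      0.      0.      0.
  -0.      0.      0.0001]
 [ 0.      0.     -0.     -0.     -0.0001  0.     -0.      0.     -0.
  -0.     -0.     -0.0001]
 [-0.      0.      0.      0.0001  0.0001 -0.      0.     -0.      0.0001
   0.0001 -0.      0.0001]
 [-0.     -0.      0.      0.     -0.     -0.      0.      0.      0.
   0.      0.      0.    ]]
```

```bash
cat > sim.py <<'E'
import numpy as np
from fk2 import fk,best,R,least_squares
L=best.x
lo=np.array([-2.53,-.31,-1.57,.28,-1.29,.15,-2.92]);hi=np.array([2.53,2.02,1.55,2.44,4.43,1.84,2.92])
def pose(q):
    p,M=fk(q,L);return p,np.stack([M[:,0],M[:,2],-M[:,1]],1)
def err(q,p,T):
    a,N=pose(q);return np.r_[(p-a)*1,R.from_matrix(T@N.T).as_rotvec()]
def ik(q0,p,T,lam=1e-4,n=60):
    q=q0.copy()
    for _ in range(n):
        e=err(q,p,T)
        if np.abs(e).max()<1e-6:break
        J=np.stack([(err(q,p,T)-err(q+1e-5*d,p,T))/1e-5 for d in np.eye(7)],1)
        q=q+J.T@np.linalg.solve(J@J.T+lam*np.eye(6)*1e-2,e)
    return q
E
cat > s1.py <<'E'
from sim import *; from rk import M as RM,t as Rs,tgt
T1=tgt(.1494,np.radians(35));T2=T1@np.diag([-1,1,-1.])
def tcp(p,T):
    return Rs+RM@(np.array(p)/1e3)-T@[0,.1804,0]
rng=np.random.default_rng(0)
for nm,T in(('same',T1),('half',T2)):
  for p in [(30,0,50),(0,0,18),(0,0,0)]:
    P=tcp(p,T);sol=[]
    for k in range(150):
        q0=lo+(hi-lo)*rng.random(7)
        r=least_squares(lambda q:err(q,P,T),q0,bounds=(lo,hi),max_nfev=60)
        if r.cost<1e-9: sol.append(r.x)
    sol=np.array(sol);print(nm,p,len(sol))
    if len(sol):
        m=np.min(np.minimum(sol-lo,hi-sol)/ (hi-lo),1);i=np.argsort(-m)[:5];print(np.round(np.c_[sol[i],m[i]],2))
E
python3 s1.py
```

```text
same (30, 0, 50) 0
same (0, 0, 18) 42
[[-0.32  0.39 -0.15  2.22  1.81  0.23  2.67  0.04]
 [-0.26  0.39 -0.22  2.21  1.79  0.26  2.7   0.04]
 [-0.38  0.38 -0.09  2.22  1.83  0.21  2.64  0.04]
 [-0.11  0.42 -0.39  2.21  1.76  0.32  2.77  0.03]
 [-0.11  0.42 -0.39  2.21  1.76  0.32  2.77  0.03]]
same (0, 0, 0) 39
[[-0.29  0.43 -0.18  2.2   1.9   0.25  2.59  0.06]
 [-0.1   0.46 -0.4   2.19  1.83  0.34  2.71  0.04]
 [-0.39  0.43 -0.06  2.21  1.97  0.21  2.5   0.03]
 [-0.39  0.43 -0.06  2.21  1.97  0.21  2.5   0.03]
 [-0.42  0.42 -0.03  2.21  1.99  0.2   2.47  0.03]]
half (30, 0, 50) 66
[[ 0.46  0.59 -1.12  2.14  1.59  0.67 -0.03  0.14]
 [ 0.46  0.59 -1.11  2.14  1.59  0.66 -0.03  0.14]
 [ 0.45  0.58 -1.1   2.14  1.58  0.65 -0.03  0.14]
 [ 0.38  0.52 -0.99  2.14  1.55  0.57 -0.04  0.14]
 [ 0.38  0.52 -0.99  2.14  1.55  0.57 -0.04  0.14]]
half (0, 0, 18) 62
[[ 0.46  0.74 -1.15  2.18  1.78  0.77 -0.15  0.12]
 [ 0.41  0.67 -1.06  2.18  1.76  0.69 -0.18  0.12]
 [ 0.4   0.66 -1.05  2.18  1.76  0.69 -0.19  0.12]
 [ 0.34  0.61 -0.96  2.18  1.75  0.62 -0.21  0.12]
 [ 0.22  0.53 -0.8   2.19  1.74  0.51 -0.26  0.12]]
half (0, 0, 0) 66
[[ 0.43  0.76 -1.1   2.16  1.81  0.77 -0.18  0.13]
 [ 0.39  0.71 -1.04  2.16  1.81  0.71 -0.2   0.13]
 [ 0.34  0.66 -0.96  2.16  1.8   0.65 -0.23  0.13]
 [ 0.25  0.6  -0.84  2.17  1.79  0.56 -0.27  0.13]
 [ 0.21  0.57 -0.78  2.17  1.79  0.53 -0.29  0.13]]
```

Emit:
{"name": "servo_tool", "arguments": {
  "commands": [
    {"claw": 0.6, "linear": [0, 0, 0], "rot": [-0.003, -0.067, 0]},
    {"claw": 0.6, "linear": [0, 0, 0], "rot": [0, -0.068, 0]},
    {"claw": 0.6, "linear": [0, 3.5, 0], "rot": [0, 0, 0]},
    {"claw": 0.6, "linear": [0, 0, 0], "rot": [0, 0, 0]},
    {"claw": 0.6, "linear": [0, 0, 0], "rot": [0, 0, 0]}
  ]
}}

```text
t: 17.55
tool_pos: [0.4661, -0.0115, 0.2883]
tcp_rot: [0.464, -0.462, -0.534, 0.535]
ft_force: [0.2, 0.5, 0.6]
opening: 0.0551
```

Run:
```python
from rk import *; import cv2,pickle
o=arm.get_obs();print(o['tool_pos'],o['t'],o['joint_pos'],o['opening'],o['ft_force'])
plan(o,[.4667,-.0118,.1946],tgt(.1494+np.pi))
c=arm.camera_info('wrist');pickle.dump((o,c),open('w12.pkl','wb'))
im=arm.get_image('wrist');cv2.imwrite('pics/w12.png',im);crop(im,220,100,420,400,2,'pics/w12c.png')
```

```text
[ 0.46608702 -0.01154983  0.28832805] 17.55 [ 0.8601692   0.66597227 -1.15451096  2.08269325  0.78503316  0.92636411
  0.97313829] 0.05511282457846241 [0.15593385 0.49788671 0.56470731]
lin cm (cur tool axes) [-0.03  9.37 -0.09] rows 2.286106919319776
rot [-0.003 -0.006 -0.   ] rows 0.0552571792775654
lin in target axes [-0.03  9.37 -0.06]
```

View pics/w12c.png

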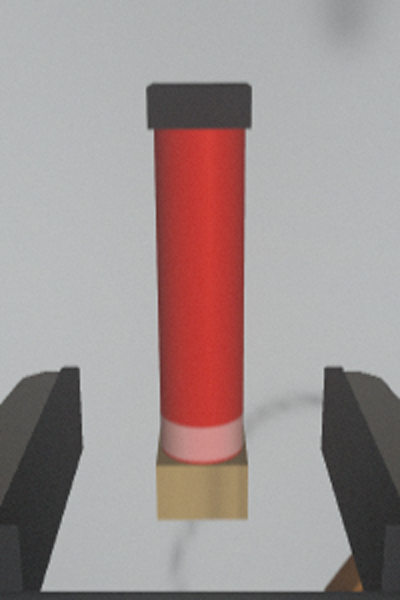

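Emit:
{"name": "servo_tool", "arguments": {
  "commands": [
    {"claw": 0.6, "linear": [0, 3.5, -0.05], "rot": [0, 0, 0]},
    {"claw": 0.6, "linear": [0, 3.5, 0], "rot": [0, 0, 0]},
    {"claw": 0.6, "linear": [0, 1.5, 0], "rot": [0, 0, 0]},
    {"claw": 0.6, "linear": [0, 0.7, 0], "rot": [0, 0, 0]},
    {"claw": 0.6, "linear": [0, 0, 0], "rot": [0, 0, 0]}
  ]
}}

```text
t: 18.02
tool_pos: [0.4674, -0.0113, 0.197]
tcp_rot: [0.463, -0.463, -0.534, 0.535]
ft_force: [-0.4, -0.4, 0.4]
opening: 0.055
```

Emit:
{"name": "servo_tool", "arguments": {
  "commands": [
    {"claw": 0.6, "linear": [0, 0, 0], "rot": [0, 0, 0]}
  ]
}}

```text
t: 18.1
tool_pos: [0.4679, -0.0112, 0.1982]
tcp_rot: [-0.462, 0.463, 0.535, -0.534]
ft_force: [-0.1, -0.4, -0.3]
opening: 0.0549
```

Emit:
{"name": "servo_tool", "arguments": {
  "commands": [
    {"claw": 0.6, "linear": [0, 0.35, 0], "rot": [0, 0, 0]},
    {"claw": 0, "linear": [0, 0, 0], "rot": [0, 0, 0]},
    {"claw": 0, "linear": [0, 0, 0], "rot": [0, 0, 0]},
    {"claw": 0, "linear": [0, 0, 0], "rot": [0, 0, 0]},
    {"claw": 0, "linear": [0, 0, 0], "rot": [0, 0, 0]}
  ],
  "force": 45
}}

```text
t: 18.52
tool_pos: [0.4673, -0.0117, 0.1938]
tcp_rot: [0.462, -0.463, -0.534, 0.535]
ft_force: [0.3, 0.1, 0.5]
opening: 0.0304
```

Emit:
{"name": "servo_tool", "arguments": {
  "commands": [
    {"claw": 0, "linear": [0, 0, 0], "rot": [0, 0, 0]},
    {"claw": 0, "linear": [0, 0, 0], "rot": [0, 0, 0]},
    {"claw": 0, "linear": [0, 0, 0], "rot": [0, 0, 0]}
  ]
}}

```text
t: 18.77
tool_pos: [0.4673, -0.0116, 0.1938]
tcp_rot: [0.462, -0.463, -0.534, 0.535]
ft_force: [-1.0, -0.0, 4.9]
opening: 0.0267
```

Emit:
{"name": "servo_tool", "arguments": {
  "commands": [
    {"claw": 0, "linear": [0, -1.0, 0], "rot": [0, 0, 0]},
    {"claw": 0, "linear": [0, -3.0, 0], "rot": [0, 0, 0]},
    {"claw": 0, "linear": [0, -4.0, 0], "rot": [0, 0, 0]},
    {"claw": 0, "linear": [0, -4.0, 0], "rot": [0, 0, 0]},
    {"claw": 0, "linear": [0, -4.0, 0], "rot": [0, 0, 0]}
  ]
}}

```text
t: 19.18
tool_pos: [0.4665, -0.011, 0.3553]
tcp_rot: [0.463, -0.462, -0.535, 0.535]
ft_force: [1.5, -1.1, -0.3]
opening: 0.027
```

Emit:
{"name": "servo_tool", "arguments": {
  "commands": [
    {"claw": 0, "linear": [0, -3.0, 0], "rot": [0, 0, 0]},
    {"claw": 0, "linear": [0, 0, 0], "rot": [0, 0, 0]},
    {"claw": 0, "linear": [0, 0, 0], "rot": [0, 0, 0]}
  ]
}}

```text
t: 19.43
tool_pos: [0.4672, -0.0115, 0.3848]
tcp_rot: [-0.462, 0.464, 0.535, -0.534]
ft_force: [-0.1, -0.3, -0.1]
opening: 0.027
```

Run:
```python
from rk import *; import cv2,pickle
o=arm.get_obs();print(o['tool_pos'],o['t'],o['joint_pos'],o['opening'],o['ft_force'])
c=arm.camera_info('wrist');pickle.dump((o,c),open('w13.pkl','wb'))
im=arm.get_image('wrist');cv2.imwrite('pics/w13.png',im);crop(im,260,120,380,240,4,'pics/w13a.png');crop(im,260,400,380,480,4,'pics/w13b.png')
```

```text
[ 0.46722778 -0.01147358  0.38477666] 19.4333 [ 0.9973926   0.54862338 -1.32187202  2.00166897  0.6147173   1.07700101
  1.10854728] 0.027043195027754097 [-0.13720899 -0.25181585 -0.12080782]
```

View pics/w13.png

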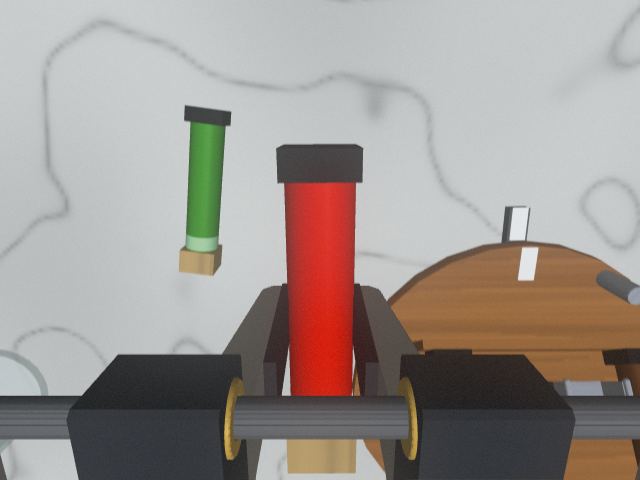

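View pics/w13a.png

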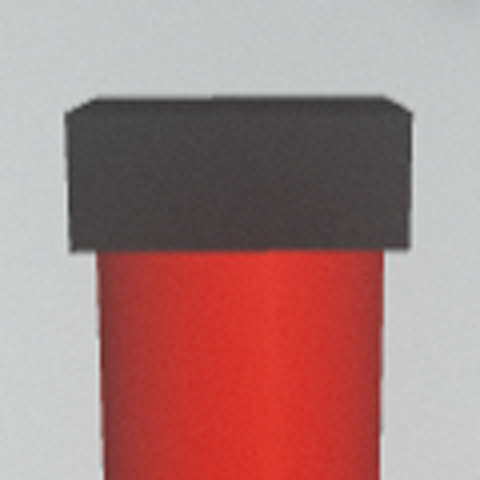

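View pics/w13b.png

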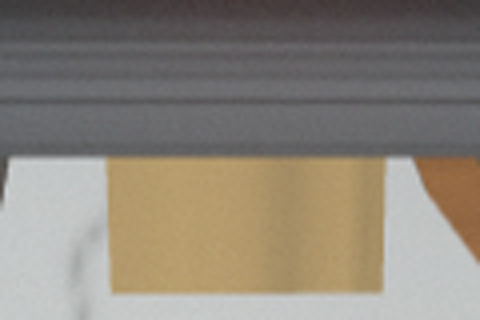

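```bash
cat > s2.py <<'E'
from sim import *; from rk import M as RM,t as Rs,tgt,arm,Rt; from h import proj; import pickle
o,c=pickle.load(open('w13.pkl','rb'));M=Rt(o)
P=np.array([(-15,-15,70),(15,-15,70),(-15,-15,58),(15,-15,58),(-15,-15,-70),(15,-15,-70)])/1e3
U=np.array([(276.5,148.25),(363,148.5),(277.5,182.7),(362.5,182.5),(287.75,473.2),(355.5,473)])
def f(p): return (proj(c,o['tool_pos']+(P@R.from_euler('x',p[3]).as_matrix().T+p[:3])@M.T)-U).ravel()
r=least_squares(f,[0,.18,0,0]);print(r.x,np.round(r.fun.reshape(-1,2),1).tolist())
T1=tgt(.1494,np.radians(35));T2=T1@np.diag([-1,1,-1.])
def tcp(p): return Rs+RM@(np.array(p)/1e3)-T2@r.x[:3]
q=o['joint_pos'].copy();p0,N0=pose(q)
def go(q,p1,T1_,n,nm):
    p0,N0=pose(q);w=R.from_matrix(N0.T@T1_).as_rotvec();mx=0
    for k in range(1,n+1):
        qn=ik(q,p0+(p1-p0)*k/n,N0@R.from_rotvec(w*k/n).as_matrix());mx=max(mx,np.abs(qn-q).max());q=qn
        if np.any(q<lo)or np.any(q>hi):print('  LIMIT',nm,k,np.where((q<lo)|(q>hi))[0]+1)
    print(nm,np.round(q,2),'maxstep',mx,'rows',n,np.round(w,3));return q
print('A: move then tilt')
qa=go(q,np.array([.40,.13,.40]),N0,30,'move'); qa=go(qa,tcp((40,0,100)),T2,30,'tilt');qa=go(qa,tcp((15,0,40)),T2,20,'in');qa=go(qa,tcp((0,0,18)),T2,10,'ledge');qa=go(qa,tcp((0,0,0)),T2,10,'home')
print('B: tilt then move')
qa=go(q,p0,T2,30,'tilt');qa=go(qa,tcp((40,0,100)),T2,30,'mv');qa=go(qa,tcp((15,0,40)),T2,20,'in');qa=go(qa,tcp((0,0,18)),T2,10,'ledge');qa=go(qa,tcp((0,0,0)),T2,10,'home')
E
python3 s2.py
```

```text
[-0.00033702  0.17927287  0.00123037 -0.00312854] [[0.5, -0.0], [0.5, -0.4], [0.5, 0.2], [0.1, 0.3], [-1.1, -0.1], [-0.9, 0.1]]
A: move then tilt
move [ 0.8   0.43 -1.41  2.08  0.5   1.04  0.85] maxstep 0.00946969624327898 rows 30 [0. 0. 0.]
tilt [ 0.37  0.35 -0.95  2.15  1.27  0.48  0.17] maxstep 0.05193375449230686 rows 30 [-0.609 -0.005 -0.004]
in [ 0.25  0.48 -0.83  2.17  1.6   0.5  -0.13] maxstep 0.01710181172897185 rows 20 [ 0. -0.  0.]
ledge [ 0.23  0.54 -0.82  2.18  1.74  0.52 -0.25] maxstep 0.013856695248571693 rows 10 [-0. -0.  0.]
home [ 0.22  0.58 -0.8   2.17  1.79  0.54 -0.28] maxstep 0.0056223490633304785 rows 10 [-0. -0.  0.]
B: tilt then move
tilt [ 1.12  0.34 -1.28  2.19  0.91  0.34  0.88] maxstep 0.030940564599902354 rows 30 [-0.609 -0.005 -0.004]
mv [ 0.38  0.35 -0.97  2.15  1.28  0.49  0.17] maxstep 0.02891423577408414 rows 30 [0. 0. 0.]
in [ 0.27  0.49 -0.85  2.17  1.61  0.51 -0.13] maxstep 0.01684035512976867 rows 20 [ 0. -0.  0.]
ledge [ 0.25  0.55 -0.83  2.18  1.74  0.53 -0.25] maxstep 0.013606242497777865 rows 10 [-0. -0.  0.]
home [ 0.23  0.59 -0.82  2.16  1.79  0.55 -0.28] maxstep 0.00554964876427122 rows 10 [-0. -0.  0.]
```

Emit:
{"name": "servo_tool", "arguments": {
  "commands": [
    {"claw": 0, "linear": [0, 0, 0], "rot": [-0.09, 0, 0]},
    {"claw": 0, "linear": [0, 0, 0], "rot": [-0.105, 0, 0]},
    {"claw": 0, "linear": [0, 0, 0], "rot": [-0.105, 0, 0]},
    {"claw": 0, "linear": [0, 0, 0], "rot": [-0.105, 0, 0]},
    {"claw": 0, "linear": [0, 0, 0], "rot": [-0.105, 0, 0]}
  ]
}}

```text
t: 19.9
tool_pos: [0.4662, -0.0116, 0.3818]
tcp_rot: [-0.331, 0.564, 0.653, -0.382]
ft_force: [0.9, -0.4, -1.1]
opening: 0.0268
```

Emit:
{"name": "servo_tool", "arguments": {
  "commands": [
    {"claw": 0, "linear": [0, 0, 0], "rot": [-0.1, 0, 0]},
    {"claw": 0, "linear": [0, 0, 0], "rot": [0, 0, 0]},
    {"claw": 0, "linear": [0, 0, 0], "rot": [0, 0, 0]}
  ]
}}

```text
t: 20.15
tool_pos: [0.4662, -0.0117, 0.3823]
tcp_rot: [-0.303, 0.58, 0.669, -0.352]
ft_force: [0.1, 0.2, -0.8]
opening: 0.027
```

```bash
cat > rk.py <<'E'
from station import arm; from h import *; from fit import pose
M,t=pose([.5967,.1887,.1059,.1494,0]);T=tgt(.1494,np.radians(35))@np.diag([-1,1,-1.])
B=np.array([-.0003,.1793,.0012])
def tubepos(o):
    q=o['tool_pos']+Rt(o)@B; return M.T@(q-t)*1e3
def goto(o,p):
    q=t+M@(np.array(p)/1e3)-T@B;plan(o,q,T)
E
python3 - <<'E'
from rk import *
o=arm.get_obs();print(o['tool_pos'],o['t'],o['opening'],o['ft_force'],o['joint_pos']);print(tubepos(o))
goto(o,(40,0,100))
E
```

```text
[ 0.46620278 -0.01173293  0.38229657] 20.15 0.02695317026877578 [ 0.11453542  0.19682402 -0.76488127] [ 1.10736296  0.34283882 -1.26977421  2.19354538  0.92158498  0.3417879
  0.86890042]
[  26.04671363 -180.05650081  138.25451402]
lin cm (cur tool axes) [17.93  3.72 -1.25] rows 4.477098552547332
rot [-0.006 -0.003 -0.005] rows 0.07530396607578015
lin in target axes [17.91  3.82 -1.28]
```

Emit:
{"name": "servo_tool", "arguments": {
  "commands": [
    {"claw": 0, "linear": [2.2, 0, -0.15], "rot": [-0.006, -0.003, -0.005]},
    {"claw": 0, "linear": [2.4, 0, -0.15], "rot": [0, 0, 0]},
    {"claw": 0, "linear": [2.4, 0, -0.15], "rot": [0, 0, 0]},
    {"claw": 0, "linear": [2.4, 0, -0.15], "rot": [0, 0, 0]},
    {"claw": 0, "linear": [2.4, 0, -0.15], "rot": [0, 0, 0]}
  ]
}}

```text
t: 20.57
tool_pos: [0.4557, 0.1072, 0.3874]
tcp_rot: [-0.301, 0.579, 0.672, -0.349]
ft_force: [0.2, 0.2, -1.8]
opening: 0.027
```

Emit:
{"name": "servo_tool", "arguments": {
  "commands": [
    {"claw": 0, "linear": [2.4, 0.5, -0.15], "rot": [0, 0, 0]},
    {"claw": 0, "linear": [2.2, 1.3, -0.15], "rot": [0, 0, 0]},
    {"claw": 0, "linear": [1.4, 1.8, -0.15], "rot": [0, 0, 0]},
    {"claw": 0, "linear": [0, 0, 0], "rot": [0, 0, 0]},
    {"claw": 0, "linear": [0, 0, 0], "rot": [0, 0, 0]}
  ]
}}

```text
t: 20.98
tool_pos: [0.4708, 0.1706, 0.3598]
tcp_rot: [-0.301, 0.577, 0.673, -0.35]
ft_force: [-0.6, -0.8, -1.1]
opening: 0.0269
```

Run:
```python
from rk import *; import cv2,pickle
o=arm.get_obs();print(o['tool_pos'],o['t'],o['opening'],o['ft_force'],o['joint_pos']);print(tubepos(o))
goto(o,(15,0,40))
c=arm.camera_info('wrist');pickle.dump((o,c),open('w14.pkl','wb'))
cv2.imwrite('pics/w14.png',arm.get_image('wrist'));cv2.imwrite('pics/s14.png',arm.get_image('scene'))
```

```text
[0.47077975 0.17058641 0.35976745] 20.9833 0.026898414011380625 [-0.56079248 -0.81361978 -1.06829694] [ 0.38756165  0.34856307 -0.96960458  2.15194097  1.26800371  0.48403223
  0.17578672]
[ 40.24547361   1.06072085 101.62244633]
lin cm (cur tool axes) [-0.07  6.16  2.52] rows 1.6239117305007784
rot [0.    0.001 0.003] rows 0.02666156973485323
lin in target axes [-0.05  6.16  2.52]
```

View pics/w14.png

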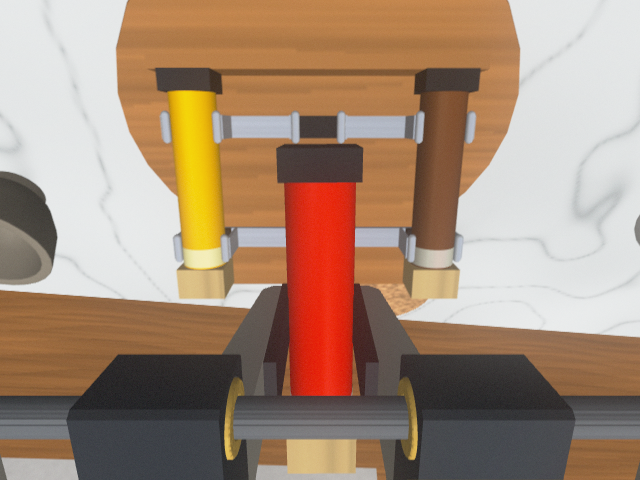

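View pics/s14.png

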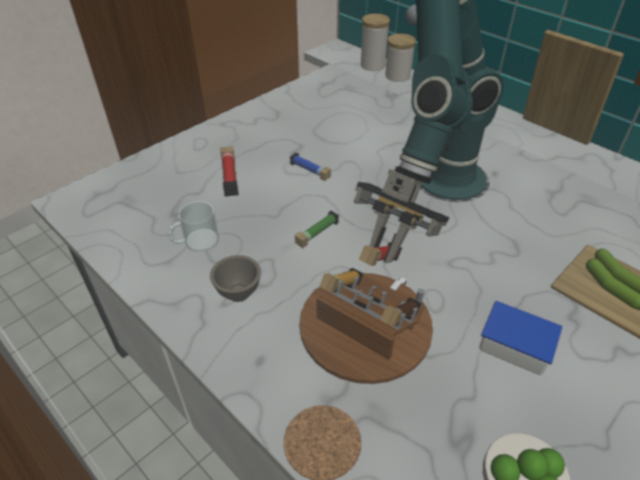

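Emit:
{"name": "servo_tool", "arguments": {
  "commands": [
    {"claw": 0, "linear": [-0.1, 2.0, 0.8], "rot": [0, 0, 0]},
    {"claw": 0, "linear": [0, 2.0, 0.8], "rot": [0, 0, 0]},
    {"claw": 0, "linear": [0, 2.1, 0.9], "rot": [0, 0, 0.002]},
    {"claw": 0, "linear": [0, 0, 0], "rot": [0, 0, 0]},
    {"claw": 0, "linear": [0, 0, 0], "rot": [0, 0, 0]}
  ]
}}

```text
t: 21.5
tool_pos: [0.4859, 0.1692, 0.2967]
tcp_rot: [-0.301, 0.58, 0.672, -0.349]
ft_force: [-0.6, 0.4, -0.4]
opening: 0.0268
```

Run:
```python
from rk import *; import cv2,pickle
o=arm.get_obs();print(o['tool_pos'],o['t'],o['opening'],o['ft_force']);print(tubepos(o))
goto(o,(8,0,18))
c=arm.camera_info('wrist');pickle.dump((o,c),open('w15.pkl','wb'))
cv2.imwrite('pics/w15.png',arm.get_image('wrist'))
```

```text
[0.48588038 0.16924815 0.2966804 ] 21.5 0.026789155589953626 [-0.64020158  0.41044268 -0.38765728]
[16.58914    -3.44865876 41.49278834]
lin cm (cur tool axes) [0.31 2.35 0.82] rows 0.6105601194001529
rot [ 0.003 -0.002 -0.002] rows 0.03566104814694977
lin in target axes [0.3  2.35 0.81]
```

View pics/w15.png

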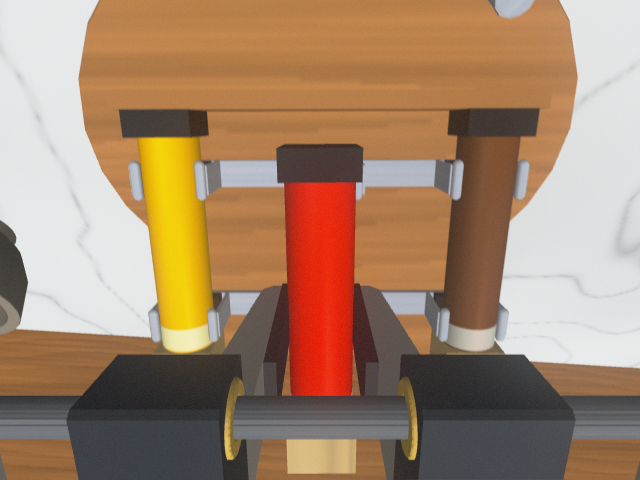

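Emit:
{"name": "servo_tool", "arguments": {
  "commands": [
    {"claw": 0, "linear": [0.37, 0, 0], "rot": [0, 0, 0]},
    {"claw": 0, "linear": [0, 0.8, 0.2], "rot": [0, 0, 0]},
    {"claw": 0, "linear": [0, 0.8, 0.2], "rot": [0.003, 0, 0]},
    {"claw": 0, "linear": [0, 0, 0], "rot": [0, 0, 0]},
    {"claw": 0, "linear": [0, 0, 0], "rot": [0, 0, 0]}
  ]
}}

```text
t: 21.97
tool_pos: [0.4913, 0.1751, 0.2826]
tcp_rot: [-0.3, 0.58, 0.672, -0.349]
ft_force: [-0.7, -0.1, -0.8]
opening: 0.0269
```

Run:
```python
from rk import *; import cv2,pickle
o=arm.get_obs();print(o['tool_pos'],o['t'],o['opening'],o['ft_force']);print(tubepos(o))
goto(o,(8,0,18))
c=arm.camera_info('wrist');pickle.dump((o,c),open('w16.pkl','wb'))
cv2.imwrite('pics/w16.png',arm.get_image('wrist'))
```

```text
[0.49132643 0.17507928 0.28262432] 21.9667 0.026862861047613196 [-0.65005477 -0.11300064 -0.77609982]
[13.74386315  1.74208055 26.39084889]
lin cm (cur tool axes) [-0.19  0.84  0.52] rows 0.2446673185617594
rot [ 0.003 -0.001 -0.001] rows 0.030173475283857384
lin in target axes [-0.19  0.84  0.51]
```

View pics/w16.png

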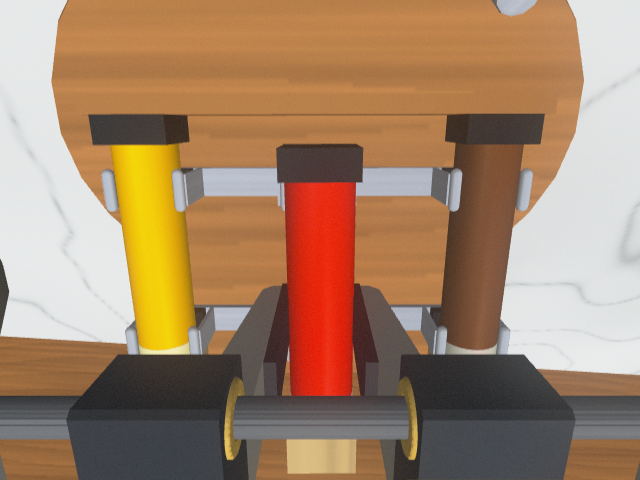

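Emit:
{"name": "servo_tool", "arguments": {
  "commands": [
    {"claw": 0, "linear": [-0.13, 0.4, 0.2], "rot": [0.003, 0, 0]},
    {"claw": 0, "linear": [0, 0.4, 0.2], "rot": [0, 0, 0]},
    {"claw": 0, "linear": [0, 0, 0], "rot": [0, 0, 0]},
    {"claw": 0, "linear": [0, 0, 0], "rot": [0, 0, 0]},
    {"claw": 0, "linear": [0, 0, 0], "rot": [0, 0, 0]}
  ]
}}

```text
t: 22.43
tool_pos: [0.4927, 0.174, 0.2727]
tcp_rot: [-0.302, 0.579, 0.672, -0.35]
ft_force: [0.3, 0.5, -0.5]
opening: 0.027
```

Run:
```python
from rk import *; import cv2,pickle
o=arm.get_obs();print(o['tool_pos'],o['t'],o['opening'],o['ft_force'],M.T@o['ft_force']);print(tubepos(o))
goto(o,(0,0,18))
c=arm.camera_info('wrist');pickle.dump((o,c),open('w17.pkl','wb'))
im=arm.get_image('wrist');cv2.imwrite('pics/w17.png',im);crop(im,60,90,580,330,1.5,'pics/w17c.png')
```

```text
[0.49267568 0.17398902 0.27271105] 22.4333 0.027010693976826296 [ 0.33566521  0.48655288 -0.49890641] [ 0.04506069  0.43117092 -0.6406041 ]
[ 8.21698116  0.51396842 17.60254338]
lin cm (cur tool axes) [-0.06 -0.04  0.84] rows 0.20624724974010655
rot [-0.001 -0.001 -0.001] rows 0.012762035144690622
lin in target axes [-0.06 -0.04  0.84]
```

View pics/w17c.png

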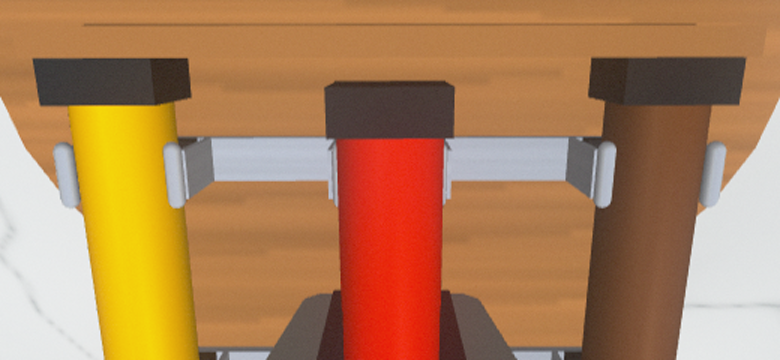

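Emit:
{"name": "servo_tool", "arguments": {
  "commands": [
    {"claw": 0, "linear": [-0.03, 0, 0.3], "rot": [0, 0, 0]},
    {"claw": 0, "linear": [0, 0, 0.2], "rot": [0, 0, 0]},
    {"claw": 0, "linear": [0, 0, 0], "rot": [0, 0, 0]},
    {"claw": 0, "linear": [0, 0, 0], "rot": [0, 0, 0]}
  ]
}}

```text
t: 22.82
tool_pos: [0.4885, 0.173, 0.2698]
tcp_rot: [-0.302, 0.579, 0.672, -0.35]
ft_force: [-0.5, 0.1, -1.1]
opening: 0.0265
```

```bash
cat > st.py <<'E'
from rk import *
o=arm.get_obs();print(round(o['t'],2),o['opening'],'F rack',np.round(M.T@o['ft_force'],2),'tube',np.round(tubepos(o),1))
e=R.from_matrix(Rt(o).T@T).as_rotvec();print('rot err',np.round(e,4))
E
python3 st.py
```

```text
22.82 0.026503164664850618 F rack [-1.06  0.23 -0.61] tube [ 3.1  0.2 17.6]
rot err [-0.0012 -0.0006 -0.0008]
```

Emit:
{"name": "servo_tool", "arguments": {
  "commands": [
    {"claw": 0, "linear": [0, 0, 0.15], "rot": [0, 0, 0]},
    {"claw": 0, "linear": [0, 0, 0], "rot": [0, 0, 0]},
    {"claw": 0, "linear": [0, 0, 0], "rot": [0, 0, 0]}
  ]
}}

```text
t: 23.07
tool_pos: [0.4876, 0.1729, 0.2691]
tcp_rot: [-0.302, 0.579, 0.672, -0.35]
ft_force: [0.6, -0.5, -1.1]
opening: 0.0269
```

```bash
python3 st.py
```

```text
23.07 0.026866990408912928 F rack [-0.19 -0.63 -1.24] tube [ 2.   0.1 17.6]
rot err [-0.0007 -0.0008 -0.0009]
```

Emit:
{"name": "servo_tool", "arguments": {
  "commands": [
    {"claw": 0, "linear": [0, 0, 0.1], "rot": [0, 0, 0]},
    {"claw": 0, "linear": [0, 0, 0], "rot": [0, 0, 0]},
    {"claw": 0, "linear": [0, 0, 0], "rot": [0, 0, 0]}
  ]
}}

```text
t: 23.32
tool_pos: [0.4873, 0.1728, 0.269]
tcp_rot: [-0.301, 0.579, 0.672, -0.35]
ft_force: [2.4, -0.2, 1.1]
opening: 0.0274
```

```bash
python3 st.py
```

```text
23.32 0.027439079842788722 F rack [ 2.58 -0.54 -0.47] tube [ 1.9  0.1 17.7]
rot err [ 0.0007 -0.0008 -0.001 ]
```

Emit:
{"name": "servo_tool", "arguments": {
  "commands": [
    {"claw": 0, "linear": [0, 0, 0.1], "rot": [0, 0, 0]},
    {"claw": 0, "linear": [0, 0, 0], "rot": [0, 0, 0]},
    {"claw": 0, "linear": [0, 0, 0], "rot": [0, 0, 0]}
  ]
}}

```text
t: 23.57
tool_pos: [0.4869, 0.1728, 0.2689]
tcp_rot: [-0.301, 0.58, 0.672, -0.349]
ft_force: [6.1, 0.3, 4.7]
opening: 0.0268
```

```bash
python3 st.py
```

```text
23.57 0.026774619881017706 F rack [ 7.69 -0.63  0.34] tube [ 1.8  0.1 17.8]
rot err [ 0.0021 -0.0007 -0.0013]
```

Emit:
{"name": "servo_tool", "arguments": {
  "commands": [
    {"claw": 0, "linear": [0, 0.15, -0.05], "rot": [0, 0, 0]},
    {"claw": 0, "linear": [0, 0.25, 0], "rot": [0, 0, 0]},
    {"claw": 0, "linear": [0, 0.2, 0], "rot": [0, 0, 0]},
    {"claw": 0, "linear": [0, 0, 0], "rot": [0, 0, 0]}
  ]
}}

```text
t: 23.9
tool_pos: [0.4903, 0.1736, 0.2643]
tcp_rot: [-0.3, 0.579, 0.672, -0.349]
ft_force: [0.5, -1.1, 9.8]
opening: 0.0269
```

```bash
python3 st.py
```

```text
23.9 0.02689219372645849 F rack [ 5.91 -1.13  7.83] tube [ 2.   0.3 12.1]
rot err [ 0.002  -0.0003 -0.0015]
```

Emit:
{"name": "servo_tool", "arguments": {
  "commands": [
    {"claw": 0, "linear": [0, 0.2, 0], "rot": [0, 0, 0]},
    {"claw": 0, "linear": [0, 0.1, 0], "rot": [0, 0, 0]},
    {"claw": 0, "linear": [0, 0, 0], "rot": [0, 0, 0]}
  ]
}}

```text
t: 24.15
tool_pos: [0.4918, 0.1739, 0.2621]
tcp_rot: [-0.3, 0.58, 0.672, -0.349]
ft_force: [-0.7, -1.7, 14.4]
opening: 0.027
```

```bash
python3 st.py
```

```text
24.15 0.026986813425425204 F rack [ 7.52 -1.55 12.34] tube [2.  0.4 9.4]
rot err [ 0.0024 -0.0001 -0.0016]
```

Emit:
{"name": "servo_tool", "arguments": {
  "commands": [
    {"claw": 0, "linear": [0, 0.2, 0], "rot": [0, 0, 0]},
    {"claw": 0, "linear": [0, 0.1, 0], "rot": [0, 0, 0]},
    {"claw": 0, "linear": [0, 0, 0], "rot": [0, 0, 0]}
  ]
}}

```text
t: 24.4
tool_pos: [0.4936, 0.1741, 0.2595]
tcp_rot: [-0.3, 0.579, 0.672, -0.349]
ft_force: [0.3, -1.2, 11.6]
opening: 0.0265
```

```bash
python3 st.py
```

```text
24.4 0.026486348915064926 F rack [ 6.76 -1.19  9.41] tube [2.  0.3 6.3]
rot err [ 0.0023 -0.0001 -0.0014]
```

Emit:
{"name": "servo_tool", "arguments": {
  "commands": [
    {"claw": 0, "linear": [0, 0.2, 0], "rot": [0, 0, 0]},
    {"claw": 0, "linear": [0, 0.2, 0], "rot": [0, 0, 0]},
    {"claw": 0, "linear": [0, 0, 0], "rot": [0, 0, 0]}
  ]
}}

```text
t: 24.65
tool_pos: [0.4962, 0.1743, 0.2558]
tcp_rot: [-0.301, 0.579, 0.672, -0.349]
ft_force: [4.9, -0.0, 5.1]
opening: 0.0271
```

```bash
python3 st.py
```

```text
24.65 0.02708506254852855 F rack [ 6.9  -0.75  1.42] tube [2.  0.2 1.7]
rot err [ 0.0017 -0.0007 -0.0012]
```

Emit:
{"name": "servo_tool", "arguments": {
  "commands": [
    {"claw": 0, "linear": [0, 0.1, 0], "rot": [0, 0, 0]},
    {"claw": 0, "linear": [0, 0, 0], "rot": [0, 0, 0]},
    {"claw": 0, "linear": [0, 0, 0], "rot": [0, 0, 0]}
  ]
}}

```text
t: 24.9
tool_pos: [0.4969, 0.1744, 0.2551]
tcp_rot: [-0.301, 0.579, 0.672, -0.349]
ft_force: [5.8, -0.0, 6.7]
opening: 0.0272
```

```bash
python3 st.py
```

```text
24.9 0.02715599145929152 F rack [ 8.5  -0.9   2.23] tube [2.1 0.2 0.8]
rot err [ 0.0019 -0.0007 -0.0012]
```

Emit:
{"name": "servo_tool", "arguments": {
  "commands": [
    {"claw": 0, "linear": [0, 0.1, 0], "rot": [0, 0, 0]},
    {"claw": 0, "linear": [0, 0, 0], "rot": [0, 0, 0]},
    {"claw": 0, "linear": [0, 0, 0], "rot": [0, 0, 0]}
  ]
}}

```text
t: 25.15
tool_pos: [0.4973, 0.1744, 0.2542]
tcp_rot: [-0.301, 0.579, 0.672, -0.349]
ft_force: [4.4, -0.5, 6.4]
opening: 0.027
```

```bash
python3 st.py
```

```text
25.15 0.026963909431892245 F rack [ 7.13 -1.15  2.81] tube [ 1.9  0.2 -0.2]
rot err [ 0.0016 -0.0007 -0.0012]
```

Emit:
{"name": "servo_tool", "arguments": {
  "commands": [
    {"claw": 0, "linear": [0, 0.1, 0], "rot": [0, 0, 0]},
    {"claw": 0, "linear": [0, 0, 0], "rot": [0, 0, 0]},
    {"claw": 0, "linear": [0, 0, 0], "rot": [0, 0, 0]}
  ]
}}

```text
t: 25.4
tool_pos: [0.4977, 0.1745, 0.2536]
tcp_rot: [-0.301, 0.579, 0.672, -0.349]
ft_force: [2.3, -0.7, 8.1]
opening: 0.027
```

```bash
python3 st.py
```

```text
25.4 0.027000520340365146 F rack [ 6.41 -1.02  5.45] tube [ 1.9  0.2 -1. ]
rot err [ 0.0018 -0.0006 -0.0014]
```

Emit:
{"name": "servo_tool", "arguments": {
  "commands": [
    {"claw": 0, "linear": [0, 0.08, 0], "rot": [0, 0, 0]},
    {"claw": 0, "linear": [0, 0, 0], "rot": [0, 0, 0]},
    {"claw": 0, "linear": [0, 0, 0], "rot": [0, 0, 0]}
  ]
}}

```text
t: 25.65
tool_pos: [0.498, 0.1746, 0.2531]
tcp_rot: [-0.3, 0.58, 0.672, -0.349]
ft_force: [-0.1, -1.2, 11.9]
opening: 0.0265
```

```bash
python3 st.py
python3 - <<'E'
from station import arm;import cv2
cv2.imwrite('pics/w18.png',arm.get_image('wrist'))
E
```

```text
25.65 0.026520358467622848 F rack [ 6.64 -1.17  9.88] tube [ 1.9  0.2 -1.5]
rot err [ 0.0021 -0.0004 -0.0017]
```

View pics/w18.png

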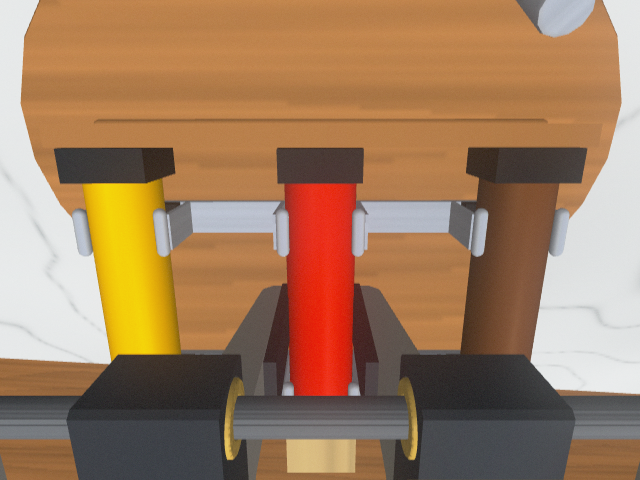

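Emit:
{"name": "servo_tool", "arguments": {
  "commands": [
    {"claw": 0.45, "linear": [0, 0, 0], "rot": [0, 0, 0]},
    {"claw": 0.45, "linear": [0, 0, 0], "rot": [0, 0, 0]},
    {"claw": 0.45, "linear": [0, 0, 0], "rot": [0, 0, 0]},
    {"claw": 0.45, "linear": [0, 0, 0], "rot": [0, 0, 0]}
  ]
}}

```text
t: 26.03
tool_pos: [0.4967, 0.1742, 0.2511]
tcp_rot: [-0.302, 0.578, 0.671, -0.351]
ft_force: [-0.1, -0.6, 0.3]
opening: 0.0412
```

```bash
python3 st.py
python3 - <<'E'
from station import arm;import cv2
cv2.imwrite('pics/w19.png',arm.get_image('wrist'))
E
```

```text
26.03 0.04124581870544356 F rack [-0.01 -0.61  0.4 ] tube [-1.2  0.2 -2.4]
rot err [-0.0032 -0.0006 -0.0005]
```

View pics/w19.png

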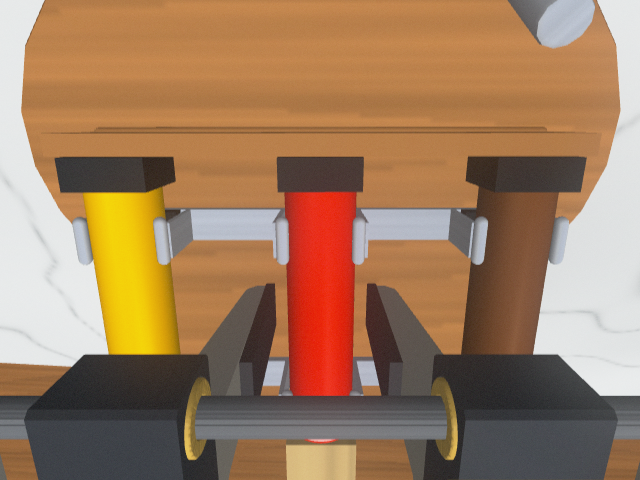

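Emit:
{"name": "servo_tool", "arguments": {
  "commands": [
    {"claw": 0.45, "linear": [0, -0.8, 0], "rot": [0, 0, 0]},
    {"claw": 0.45, "linear": [0, -1.5, 0], "rot": [0, 0, 0]},
    {"claw": 0.45, "linear": [0, -2, 0], "rot": [0, 0, 0]},
    {"claw": 0.45, "linear": [0, -3, 0], "rot": [0, 0, 0]},
    {"claw": 0.45, "linear": [0, -3, 0], "rot": [0, 0, 0]}
  ]
}}

```text
t: 26.5
tool_pos: [0.4379, 0.1657, 0.3366]
tcp_rot: [-0.302, 0.578, 0.672, -0.351]
ft_force: [-0.5, 0.0, 1.2]
opening: 0.0413
```

Emit:
{"name": "servo_tool", "arguments": {
  "commands": [
    {"claw": 0.45, "linear": [0, 0, 0], "rot": [0, 0, 0]},
    {"claw": 0.45, "linear": [0, 0, 0], "rot": [0, 0, 0]},
    {"claw": 0.45, "linear": [0, 0, 0], "rot": [0, 0, 0]}
  ]
}}

```text
t: 26.75
tool_pos: [0.4393, 0.1652, 0.3362]
tcp_rot: [-0.301, 0.579, 0.671, -0.35]
ft_force: [0.7, -0.7, -0.1]
opening: 0.0413
```

```bash
python3 st.py
python3 - <<'E'
from station import arm;import cv2,pickle;from h import *
o=arm.get_obs();c=arm.camera_info('wrist');pickle.dump((o,c),open('w20.pkl','wb'))
cv2.imwrite('pics/w20.png',arm.get_image('wrist'))
im=arm.get_image('top');cv2.imwrite('pics/t20.png',im);im=arm.get_image('scene');cv2.imwrite('pics/s20.png',im);crop(im,290,250,450,390,4.2,'pics/s20c.png')
E
```

```text
26.75 0.041292152392929334 F rack [ 0.42 -0.75 -0.4 ] tube [  0.4  -0.4 100.7]
rot err [-0.0006 -0.001  -0.0019]
```

View pics/w20.png

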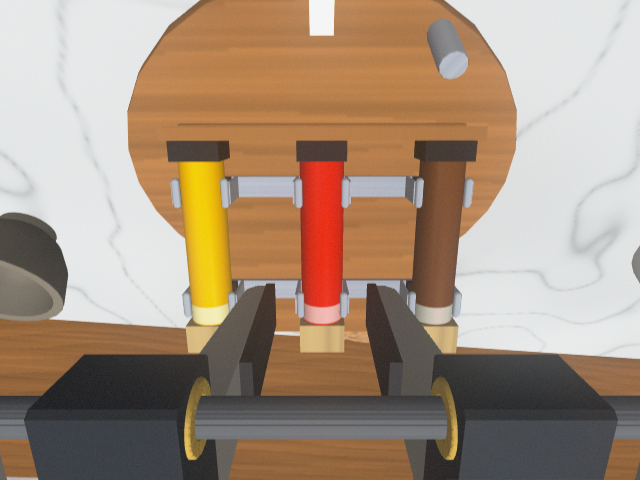

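View pics/s20c.png

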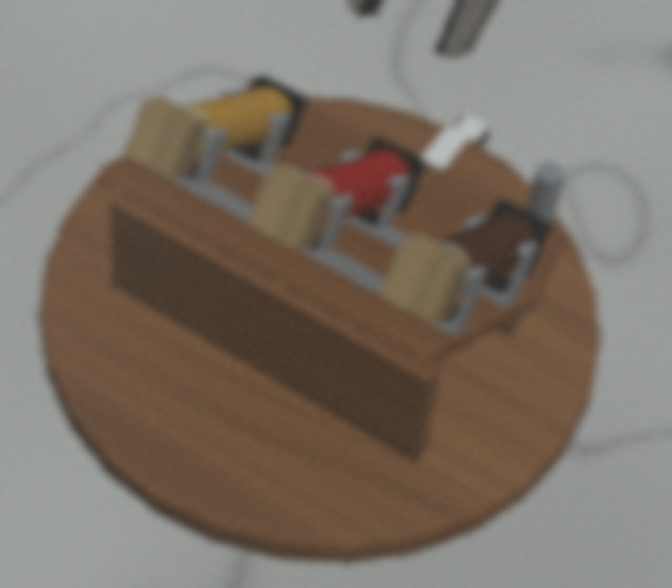

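View pics/t20.png

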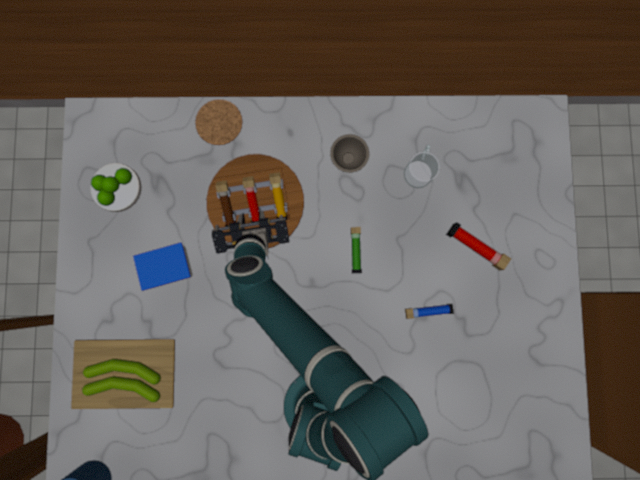

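Run:
```python
from station import arm
print(arm.close_job())
```

```text
the job is handed in; nothing more can be done
None
```

I turned the rack to its mark and snapped the small red tube into the middle clips. The gripper was about 100 mm clear of the rack when I handed in at about 27 s of the 64 s allowed. No verdict is reported.

**Steps**
- **Turntable:** I caged the post loosely between the fingers and swept it round. The mark came within about 0.02 rad of the pointer, measured by camera.
- **Grasp:** The first grasp would have run the last joint into its limit at the rack. I set the tube down on free counter and picked it up again turned half round, stopper still up-slope.
- **Ledge:** I lowered the tube in front of the clips until the foot touched, at 2.6 N rising to 7.7 N.
- **Clips:** I pressed it in. The force peaked at about 12 N at the lips, fell to about 1.5 N, then climbed to about 10 N on the pads. Then I let go.

**Last checks**
- After letting go, the red tube's foot and stopper were level with the fixed tubes' and midway between them, within about 1 mm in the wrist picture.
- I saw no movement of the green tube, cup, mortar or tub in the last top picture, judged by eye only.
- **Disagreement:** at the ledge my camera-based position read the tube about 2 mm higher up the slope than the ledge contact implied. I trusted the contact, and the foot's alignment with its neighbours supports that.
- **Not repeated:** I did not re-measure the mark against the pointer after the snap. The two looked in line in the scene picture, and the rack still looked square to the gripper.

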